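Put the forming blocks back in their fitted tray and slide the bench plate home

TASK

Clear the jeweller's bench: put the T-shaped, L-shaped and oblong wooden forming blocks into the tray pockets that match their shapes, each standing upright and fully down in its pocket. Slide the round steel bench plate along the bench, without lifting it, fully home against the back of its U-shaped bay. Leave the jar, brass weight, file, hammer, brush and pliers where they are.

Things in the scene. Friction and masses are not known exactly. Their poses are not given: they have to be found in the camera images.
- block_T: T-shaped forming block: cross bar 100 mm along x, 30 mm thick (y from +15 to +45 mm, x from -50 to +50); stem 30 mm wide (x from -15 to +15) from the bar to y = -45 mm. At the start it stands on the round steel plate. Pale hardwood, 55 mm high, about 0.15 kg. Origin: centre of its bounding rectangle, on the underside; z up.
- block_L: L-shaped forming block: long arm 100 mm along x (x from -50 to +50, y from -40 to -10 mm), short arm (x from -50 to -20 mm) from there to y = +40; both arms 30 mm wide. Pale hardwood, 55 mm high, about 0.15 kg. Origin: centre of its bounding rectangle, on the underside; z up.
- block_O: oblong forming block with half-round ends: 110 mm along x, 44 mm wide along y (end radius 22 mm). Pale hardwood, 55 mm high, about 0.15 kg. Origin: centre of its bounding rectangle, on the underside; z up.
- nest_T_floor (a point): point in the T-shaped pocket, on its floor (9 mm above the table), where the T block's origin comes when seated with its x and y axes along this point's axes. Pocket in a fixed dark wood nest board, 130 (its x) x 110 mm (its y), its rim 26 mm above the table; straight-walled pocket 17 mm deep, grey floor, 4 mm wider all round than the T block.
- nest_L_floor (a point): the same for the L-shaped pocket and the L block: pocket in a fixed dark wood nest board, 130 (its x) x 110 mm (its y), its rim 26 mm above the table; straight-walled pocket 17 mm deep, grey floor, 4 mm wider all round than the L block.
- nest_O_floor (a point): the same for the oblong pocket (octagonal ends) and the oblong block, whose x axis may point either way: pocket in a fixed dark wood nest board, 130 (its x) x 110 mm (its y), its rim 26 mm above the table; straight-walled pocket 17 mm deep, grey floor, 4 mm wider all round than the oblong block.
- plate: round polished steel bench plate, 90 mm diameter, 20 mm thick, about 0.85 kg, lying on the table. Too wide to be gripped. Origin: centre of its underside.
- bay: fixed U-shaped dark wood bay on the bench, walls 14 mm high and 12 mm thick, no floor, open towards its own -y with a flared mouth. Origin: on the table, where the plate's centre is when the plate is fully home; the face of the back wall is at y = +45.5 mm, the side walls' faces at x = +-48.5 mm, from y = -15 mm inwards; the flares end near x = +-71 mm, y = -38 mm.
- jar: bystander: glass jar with steel lid, 60 mm diameter, 75 mm high; origin under its centre
- weight: bystander: small brass weight, 22 mm diameter, 38 mm high; origin under its centre
- file: bystander: file with round wooden handle (80 mm, towards -x), 190 mm along x, 14 mm high; origin near its middle, on the table
- hammer: bystander: hammer lying along x, 220 mm long, handle to -x
- brush: bystander: bench brush lying along x, 180 mm long, handle to -x
- pliers: bystander: pliers lying along x, about 180 mm long and 55 mm wide, 14 mm high, jaws to +x; origin near the middle, on the table

How it is judged:
At the end, for the whole second after the job is handed in: each forming block is in the pocket of its own shape: origin within 8 mm of the pocket point in plan and 4 mm in height, upright within 0.06 rad, x axis along the pocket's within 0.15 rad; the plate lies flat in the bay, its centre within 9 mm of the home point; all at rest (horizontal distance between block_T and nest_T_floor below 0.008 m and z of block_T in the frame of nest_T_floor between -0.004 and 0.004 m and angle between each of block_T, block_L, block_O, plate's own z axis and vertical below 0.06 rad and angle between the x axis of block_T and the x axis of nest_T_floor, either way round below 0.15 rad and linear speed of each of block_T, block_L, block_O, plate below 0.02 m/s and horizontal distance between block_L and nest_L_floor below 0.008 m and z of block_L in the frame of nest_L_floor between -0.004 and 0.004 m and angle between the x axis of block_L and the x axis of nest_L_floor, either way round below 0.15 rad and horizontal distance between block_O and nest_O_floor below 0.008 m and z of block_O in the frame of nest_O_floor between -0.004 and 0.004 m and angle between the x axis of block_O and the x axis of nest_O_floor, either way round below 0.15 rad and horizontal distance between plate and bay below 0.009 m and height (world z) of plate below 0.005 m); the robot touches nothing.
It fails at once if the jar, weight, file, hammer, brush or pliers is moved by more than 25 mm (distance of any of jar, weight, file, hammer, brush, pliers from where it was at the start of the episode above 0.025 m).
It fails at once if the plate is lifted more than 15 mm off the bench (height (world z) of plate above 0.015 m).
It also fails if it takes over 72 s, if anything falls off the work surface, if the arm or the gripper's body presses on something with over 40 N, if the wrist force passes 120 N, or if a joint passes its speed limit or range.

ROBOT

A 6-joint arm with a two-finger parallel gripper is mounted at the origin on the work surface. World frame = base frame: x ahead of the robot, y to its left, z up, the work surface at z = 0. Lengths are in m, angles in rad, forces in N, time in s.
With the tool pointing down it reaches from about 0.3 to 0.875 m from the base axis. Payload 6.4 kg.
Tool frame: the origin (TCP) lies between the finger pads; the fingertips stand arm.tip_reach ahead of it and the grasp point (between the pads) lies 8 mm behind it (arm.tip_reach is the distance from the TCP to the fingertips, in m); z points along the fingers, y is the line along which they close (so a half turn about z gives the same grasp; the last joint's range is limited). The gripper opens to 85 mm and grips with 20 to 120 N. Pads are 22 mm wide; open, the fingers measure 114 mm over their backs; the gripper's body (76 mm by 85 mm) begins 54 mm behind the grasp point. The pads swing forward as they close: fully open they stand 13 mm farther back than shut.
Start: joints at [-1.366, 0.181, 1.607, -0, 1.354, -0.206], TCP at [0.23, -0.527, 0.242] pointing down, gripper open.
Joint ranges: [-2.99, 2.99], [-0.89, 2.07], [0.3, 2.58], [-1.14, 4.28], [0, 2.63], [-3.12, 3.12]. Speed limits (rad/s): [2.57, 2.57, 3.01, 3.14, 3.14, 3.14].

INTERFACE

Orientations are given as a unit quaternion [x, y, z, w].
In Python, from rig import arm, optics gives the robot as it stands. The module is installed in compiled form; this text tells all that it offers.
- The arm moves only by the tool servo_tool, never from a script. Its argument "moves" is a list of rows, each a list of 7 numbers: the shift along the tool's x, y, z in mm, then the turn, a rotation vector about the tool's x, y, z in rad, then the finger opening in mm, from 0 to 85.4. A call has 1 to 12 rows; each row shifts and turns the commanded pose from where the row before left it, along the tool's axes as they then stand; what a row does not reach is not made up. A row lasts 1/10 s, in which the tool goes at most 50 mm and 8.59 degrees, less where a joint would pass 70% of its speed; a pose out of reach is approached as far as the arm can. A call with a gripper value outside its range is refused whole. The fingers move at their own pace and stop on an object; "newtons" is the grip in N (left out, the last holds). Time passes only in rows, so rows that do not move let the fingers close. It gives the time, the measured TCP pose, the force, the opening and the grip force at its end, in the units of the state.
- arm.sense(): the state, without advancing time (a new reading comes with each control period).
- optics.capture(name): name is "side" or "top" or "wrist"; returns the picture (400x640x3 uint8, blue, green, red); there is no depth.
- optics.get_calibration(name): a dict with "fx", "fy", "cx", "cy" (pixels), "k1" (the pictures are not rectified: a ray, as slopes to the right and down, at radius r is drawn at 1 + k1 r^2 times it, then the intrinsics apply), "cam_to_world" (4x4, takes a point from camera to world coordinates); the wrist camera has in their place "tool_from_camera" (4x4, takes a point from camera to tool coordinates, whose origin is the TCP and whose axes are the flange's). Camera axes: x right, y up, looking along -z (the intrinsics and any distortion apply to the point x, -y, -z); pixel columns grow to the right and rows downward; lengths in m; the calibration is good to about 2 mm. A picture is of the moment at which its call begins: read the wrist's pose just before it. get_calibration takes no time and is no camera call.
- arm.close_job(): hands the job in; it is judged then, once.
The state is a dict: "time": time; "joint_positions": joint angles; "dq": joint speeds; "effort": joint torques, N m; "tcp_pos": TCP position; "tcp_rot": TCP orientation; "wrist_force": force on the tool from outside, world axes, zero at the start; "wrist_torque": the same for the moment, N m; "finger_gap": finger opening in m; "finger_force": force on a finger pad.
Only numpy, scipy, OpenCV 4.12 (cv2) and the standard library are available. Lean on these libraries where they do the work, as an engineer would, in place of code of your own. Each camera call takes 0.05 s, during which the arm holds its last target. There are 200 camera calls.

## Working session

There is one attempt and no reset: what is moved stays moved. The work goes in short steps, Python scripts to look and compute and a tool call to move; the robot and the scene stay as the last step left them, time stands still between calls to the robot, and variables do not carry over. Pictures are saved under pics/ and viewed, at most 10 in all, crops included, and the job is handed in when it is done.

Besides the shell and the picture viewer there is one more tool, called after "Emit:" as name(argument=value, ...), one argument or row to a line, values as JSON. servo_tool: Moves the arm, as the interface text tells. Its arguments: {"type":"object","properties":{"moves":{"type":"array"},"newtons":{"type":"number"}},"required":["moves"]}

```bash
mkdir -p pics; python3 - <<'E'
from rig import arm, optics
import cv2,numpy as np
np.set_printoptions(precision=4,suppress=True)
print(arm.tip_reach, arm.sense())
for n in("top","side","wrist"):
    c=optics.get_calibration(n);print(n,c)
    im=optics.capture(n);cv2.imwrite(f"pics/{n}0.png",im)
E
```

```text
0.011 {'time': 0.0, 'joint_positions': array([-1.3663,  0.1815,  1.608 ,  0.    ,  1.3538, -0.2063]), 'dq': array([-0.0002, -0.0007, -0.0002,  0.0001, -0.0013, -0.0001]), 'effort': array([  0.0008, -44.4867, -35.1334,  -0.0004,   0.009 ,   0.    ]), 'tcp_pos': array([ 0.2295, -0.5266,  0.2414]), 'tcp_rot': array([ 0.979 ,  0.2039,  0.    , -0.0009]), 'wrist_force': array([ 0.4489, -1.2262,  0.3729]), 'wrist_torque': array([-0.0126, -0.0067,  0.012 ]), 'finger_force': 0.0, 'finger_gap': 0.08535021002393274}
top {'fx': 395.6345597637771, 'fy': 395.6345597637771, 'cx': 319.9717005427711, 'cy': 195.40971216431174, 'k1': -0.08906689654782494, 'cam_to_world': array([[-0.0915,  0.9721, -0.2159,  0.3025],
       [-0.9958, -0.09  ,  0.0172,  0.0475],
       [-0.0027,  0.2166,  0.9763,  1.162 ],
       [ 0.    ,  0.    ,  0.    ,  1.    ]])}
side {'fx': 384.7708726855844, 'fy': 384.7708726855844, 'cx': 322.8626635876524, 'cy': 202.3581037596697, 'k1': 0.008589496110176693, 'cam_to_world': array([[-0.8481,  0.3836, -0.3655,  0.1334],
       [-0.5295, -0.6391,  0.5579,  0.6864],
       [-0.0196,  0.6667,  0.7451,  0.8877],
       [ 0.    ,  0.    ,  0.    ,  1.    ]])}
wrist {'fx': 323.4308561070211, 'fy': 323.4308561070211, 'cx': 318.38302320897134, 'cy': 200.36052234819346, 'k1': 0.0006711838238666766, 'tool_from_camera': array([[-0.0006,  0.9562,  0.2927,  0.0756],
       [ 1.    ,  0.0006,  0.0001, -0.0009],
       [-0.0001,  0.2927, -0.9562, -0.1326],
       [ 0.    ,  0.    ,  0.    ,  1.    ]])}
```

View pics/top0.png

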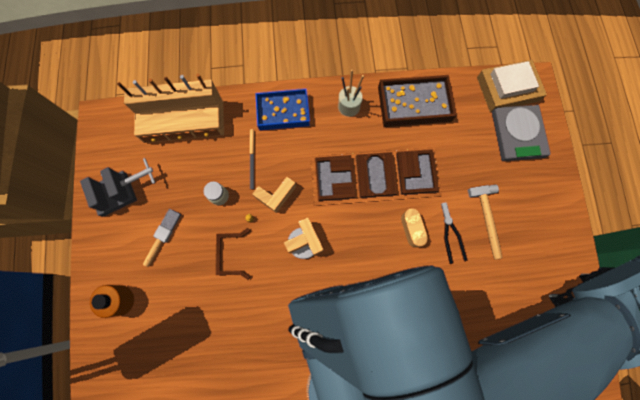

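View pics/side0.png

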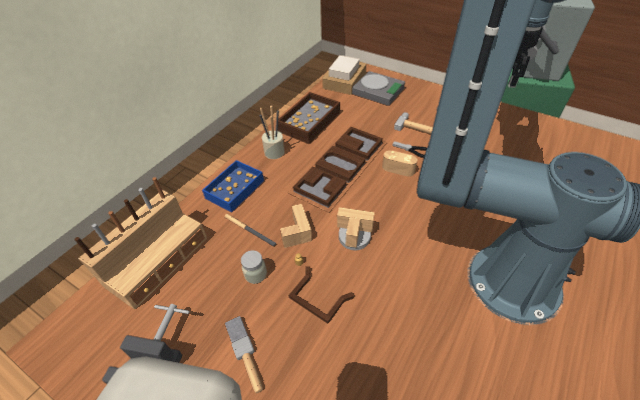

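Top view: T on plate at (303,240), L at (277,194), oblong at (415,228), pockets T/O/L at (336,176), (377,174), (417,171); bay at (232,254) opening to image right. Brass weight at (250,218), file at (252,160), jar at (215,192). I'll look at a zoom of the middle.

```bash
cat > h.py <<'E'
import numpy as np, cv2
from scipy.spatial.transform import Rotation as R
from rig import arm, optics
np.set_printoptions(precision=4,suppress=True)
def cam(name,s=None):
    c=optics.get_calibration(name)
    if name=="wrist":
        T=np.eye(4);T[:3,:3]=R.from_quat(s["tcp_rot"]).as_matrix();T[:3,3]=s["tcp_pos"]
        M=T@c["tool_from_camera"]
    else: M=c["cam_to_world"]
    K=np.array([[c["fx"],0,c["cx"]],[0,c["fy"],c["cy"]],[0,0,1]])
    return K,np.array([c["k1"],0,0,0,0.]),M
def p2w(px,z,C):
    K,d,M=C
    u=cv2.undistortPoints(np.array(px,float).reshape(-1,1,2),K,d).reshape(-1,2)
    r=np.c_[u[:,0],-u[:,1],-np.ones(len(u))]@M[:3,:3].T
    o=M[:3,3]; t=(z-o[2])/r[:,2]
    return (o+r*t[:,None])[:,:2]
def w2p(P,C):
    K,d,M=C
    q=(np.array(P,float).reshape(-1,3)-M[:3,3])@M[:3,:3]
    return cv2.projectPoints(q*[1,-1,-1],np.zeros(3),np.zeros(3),K,d)[0].reshape(-1,2)
E
python3 - <<'E'
from h import *
C=cam("top")
im=cv2.imread("pics/top0.png")
for n,p,z in [("T",(303,240),.075),("L",(277,194),.055),("O",(415,228),.055),("nT",(336,176),.026),("nO",(377,174),.026),("nL",(417,171),.026),("weight",(250,218),.02),("jar",(213,187),.075),("bayback",(220,255),.014)]:
    print(n,p2w([p],z,C)[0])
c=im[140:285,200:450];cv2.imwrite("pics/crop1.png",cv2.resize(c,None,fx=3.2,fy=3.2,interpolation=cv2.INTER_CUBIC))
E
```

```text
T [0.4222 0.0863]
L [0.5629 0.1505]
O [ 0.4286 -0.2311]
nT [ 0.6083 -0.0254]
nO [ 0.6033 -0.1478]
nL [ 0.6016 -0.269 ]
weight [0.5065 0.2377]
jar [0.5955 0.3296]
bayback [0.4069 0.3322]
```

View pics/crop1.png

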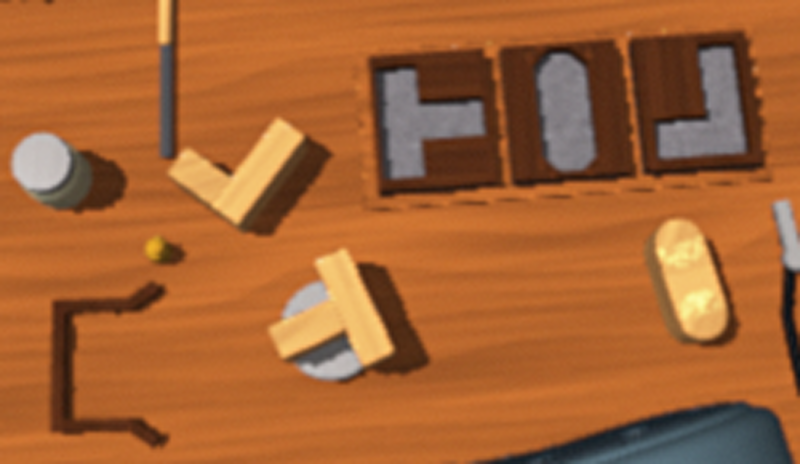

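Crop confirms: T stem points image-left/down on the plate (bar from crop (335,255) to (380,365)), L corner at (238,218), oblong (690,285), pockets all with their +y towards image left. I'll move to an overview pose with the wrist camera; first, a planner that works out rows.

```bash
cat >> h.py <<'E'
def yaw_of(s): 
    m=R.from_quat(s["tcp_rot"]).as_matrix(); return np.arctan2(m[1,0],m[0,0])
def plan(start,wps,level=None):
    """start (x,y,z,yaw); wps: (x,y,z,yaw,nrows,gap mm). Prints rows, rounded, without drift."""
    p=np.array(start[:3],float);yw=start[3];rows=[]
    for x,y,z,yt,n,g in wps:
        a=np.r_[p,yw];b=np.array([x,y,z,yt])
        for i in range(1,n+1):
            t=a+(b-a)*i/n
            c,s=np.cos(yw),np.sin(yw);d=t[:3]-p
            l=np.round(np.array([c*d[0]+s*d[1],s*d[0]-c*d[1],-d[2]])*1000)
            tz=round(-(t[3]-yw),2)
            p=p+np.array([c*l[0]+s*l[1],s*l[0]-c*l[1],-l[2]])/1000; yw-=tz
            rows.append([int(v) for v in l]+[0,0,tz,g])
            if np.linalg.norm(l)>50 or abs(tz)>.15: print("TOO FAST",rows[-1])
    print(len(rows));
    for k in range(0,len(rows),12): print(str(rows[k:k+12]).replace(" ",""))
    print("end",p,yw)
def now():
    s=arm.sense();return [*s["tcp_pos"],yaw_of(s)]
E
python3 - <<'E'
from h import *
print(now())
plan(now(),[(.44,.02,.34,0,14,40)])
E
```

```text
[np.float64(0.22956542331839916), np.float64(-0.5267419708355386), np.float64(0.24158068785448011), np.float64(0.4108136141884822)]
14
[[29,-30,-7,0,0,np.float64(0.03),40],[29,-30,-7,0,0,np.float64(0.03),40],[27,-32,-7,0,0,np.float64(0.03),40],[27,-32,-7,0,0,np.float64(0.03),40],[26,-33,-7,0,0,np.float64(0.03),40],[24,-34,-7,0,0,np.float64(0.03),40],[24,-35,-7,0,0,np.float64(0.03),40],[22,-35,-7,0,0,np.float64(0.02),40],[22,-36,-7,0,0,np.float64(0.03),40],[21,-36,-7,0,0,np.float64(0.03),40],[19,-37,-7,0,0,np.float64(0.03),40],[19,-38,-7,0,0,np.float64(0.03),40]]
[[17,-38,-7,0,0,np.float64(0.03),40],[16,-38,-7,0,0,np.float64(0.03),40]]
end [0.4395 0.0197 0.3396] 0.0008136141884821646
```

Emit:
servo_tool(
  moves=[
    [29,-30,-7,0,0,0.03,40],
    [29,-30,-7,0,0,0.03,40],
    [27,-32,-7,0,0,0.03,40],
    [27,-32,-7,0,0,0.03,40],
    [26,-33,-7,0,0,0.03,40],
    [24,-34,-7,0,0,0.03,40],
    [24,-35,-7,0,0,0.03,40],
    [22,-35,-7,0,0,0.02,40],
    [22,-36,-7,0,0,0.03,40],
    [21,-36,-7,0,0,0.03,40],
    [19,-37,-7,0,0,0.03,40],
    [19,-38,-7,0,0,0.03,40],
  ],
  newtons=60,
)

```text
time: 1.35
tcp_pos: [0.4102, -0.0565, 0.3266]
tcp_rot: [1.0, 0.03, 0.0, 0.0]
wrist_force: [0.4, -0.1, 0.5]
finger_gap: 0.0404
finger_force: 0.0
```

Emit:
servo_tool(
  moves=[
    [17,-38,-7,0,0,0.03,40],
    [16,-38,-7,0,0,0.03,40],
    [0,0,0,0,0,0,60],
    [0,0,0,0,0,0,60],
  ],
)

```text
time: 1.75
tcp_pos: [0.4394, 0.02, 0.34]
tcp_rot: [1.0, 0.002, -0.0, 0.0]
wrist_force: [-0.5, -0.9, -0.1]
finger_gap: 0.0601
finger_force: 0.0
```

```bash
sed -i 's/tz=round(-(t\[3\]-yw),2)/tz=float(round(-(t[3]-yw),2))/' h.py; python3 - <<'E'
from h import *
import pickle
s=arm.sense();im=optics.capture("wrist");cv2.imwrite("pics/w1.png",im);pickle.dump(s,open("s1.pkl","wb"))
print(now(),s["joint_positions"],s["wrist_force"])
E
```

```text
[np.float64(0.43926300001664637), np.float64(0.01915748668898022), np.float64(0.33983771157179665), np.float64(0.001985441412862183)] [-0.2252 -0.2042  1.7926 -0.0004  1.5538  1.3417] [-0.4945 -0.9109 -0.0977]
```

View pics/w1.png

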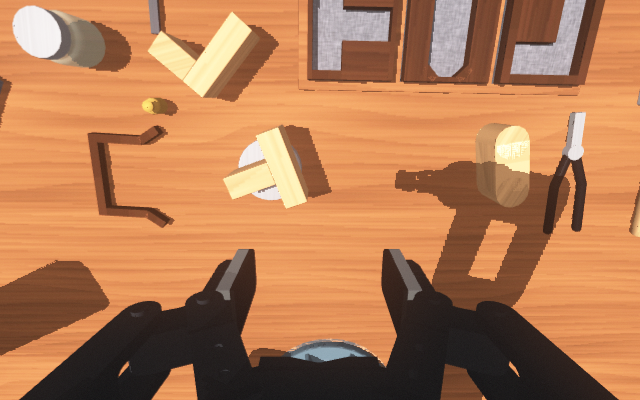

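The overview shows the T fully (bar corners about (257,133), (277,127), (308,203), (289,208); stem end (224,181)), bay (95–165,130–222), and oblong (502,165). Nests are cut off at the top, so I'll move forward for a second frame.

Emit:
servo_tool(
  moves=[
    [40,0,0,0,0,0,60],
    [40,0,0,0,0,0,60],
    [40,0,0,0,0,0,60],
    [0,0,0,0,0,0,60],
    [0,0,0,0,0,0,60],
  ],
)

```text
time: 2.3
tcp_pos: [0.5594, 0.0176, 0.3387]
tcp_rot: [1.0, -0.001, -0.002, -0.0]
wrist_force: [0.1, -0.4, 0.8]
finger_gap: 0.06
finger_force: 0.0
```

```bash
python3 - <<'E'
from h import *
import pickle
s=arm.sense();im=optics.capture("wrist");cv2.imwrite("pics/w2.png",im);pickle.dump(s,open("s2.pkl","wb"))
print(now())
v=np.vstack
for k in (1,2):
    im=cv2.imread(f"pics/w{k}.png");C=cam("wrist",pickle.load(open(f"s{k}.pkl","rb")))
    hsv=cv2.cvtColor(im,cv2.COLOR_BGR2HSV)
    if k==1:
        for n,q in [("Ttop",(290,175)),("Lside",(220,80)),("Ltop",(215,65)),("Ltop2",(178,50)),("bench",(350,160)),("O",(512,170)),("plate",(255,160)),("bay",(98,170)),("nestwood",(350,67)),("floor",(370,25))]: print(n,hsv[q[1],q[0]],im[q[1],q[0]])
E
```

```text
[np.float64(0.5589277497918133), np.float64(0.017933133743625065), np.float64(0.3394882057125755), np.float64(-0.0012139241983059905)]
Ttop [ 25  67 255] [188 243 255]
Lside [ 12 137 149] [ 69 102 149]
Ltop [ 25  65 255] [190 244 255]
Ltop2 [ 22  82 254] [172 233 254]
bench [ 13 152 237] [ 96 158 237]
O [ 24  74 254] [180 238 254]
plate [  3   9 243] [234 235 243]
bay [  9 159 128] [ 48  73 128]
nestwood [ 10 150 126] [ 52  76 126]
floor [155   8 185] [184 179 185]
```

View pics/w2.png

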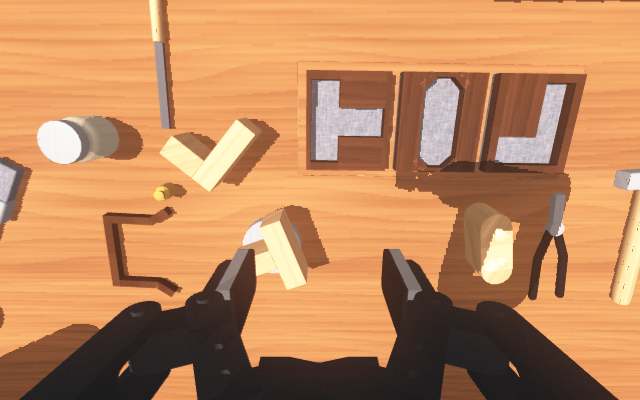

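Second view shows all three pockets in full (floors at T (345,120), O (440,122), L (530,125)), L block corner near (208,190). Now segment and measure.

```bash
cat > seg.py <<'E'
from h import *
import pickle
def polys(im,lo,hi,amin=400,eps=3):
    hsv=cv2.cvtColor(im,cv2.COLOR_BGR2HSV)
    m=cv2.inRange(hsv,lo,hi); m=cv2.morphologyEx(m,cv2.MORPH_OPEN,np.ones((3,3)))
    m=cv2.morphologyEx(m,cv2.MORPH_CLOSE,np.ones((5,5)))
    out=[]
    for c in cv2.findContours(m,cv2.RETR_EXTERNAL,cv2.CHAIN_APPROX_NONE)[0]:
        if cv2.contourArea(c)>amin: out.append((cv2.contourArea(c),c,cv2.approxPolyDP(c,eps,True).reshape(-1,2)))
    return out
E
python3 - <<'E'
from seg import *
for k in (1,2):
    im=cv2.imread(f"pics/w{k}.png");C=cam("wrist",pickle.load(open(f"s{k}.pkl","rb")))
    print("cam",C[2][:3,3])
    im[245:,:]=0 if k==2 else im[245:,:]
    im[250:]=0
    print("pale")
    for a,c,p in polys(im,(18,40,225),(32,120,255)):
        z=.075 if 220<p[:,0].mean()<310 else .055
        print(a,z,np.c_[p,p2w(p,z,C)].tolist() if 0 else "\n",np.c_[p,p2w(p,z,C)])
    print("grey floors")
    for a,c,p in polys(im,(0,0,140),(179,35,232)):
        print(a,"\n",np.c_[p,p2w(p,.009,C),p2w(p,.026,C)])
E
```

```text
cam [0.5147 0.0215 0.4726]
pale
2755.0 0.075 
 [[277.     128.       0.4836   0.0711]
 [256.     135.       0.4752   0.0968]
 [265.     164.       0.4398   0.0875]
 [224.     178.       0.4218   0.1399]
 [232.     198.       0.3955   0.1318]
 [276.     184.       0.4142   0.0747]
 [286.     207.       0.3836   0.0629]
 [305.     201.       0.3918   0.0382]]
966.5 0.055 
 [[508.     127.       0.4842  -0.2181]
 [498.     135.       0.4742  -0.2072]
 [496.     145.       0.4616  -0.2067]
 [525.     141.       0.4668  -0.2429]
 [526.     147.       0.4592  -0.2457]
 [514.     156.       0.4475  -0.2324]
 [495.     152.       0.4526  -0.2069]
 [495.     160.       0.4422  -0.2086]
 [512.     170.       0.4291  -0.2331]
 [528.     172.       0.4265  -0.2546]
 [528.     135.       0.4744  -0.2453]
 [519.     126.       0.4855  -0.2318]]
3196.5 0.055 
 [[250.      29.       0.5945   0.1011]
 [230.      13.       0.6109   0.123 ]
 [198.      59.       0.5621   0.1649]
 [162.      32.       0.591    0.2037]
 [149.      52.       0.5696   0.222 ]
 [203.      95.       0.5214   0.1631]]
grey fl
[... 2697 characters left out ...]
26.5 
 [[450.      79.       0.6617  -0.1577   0.6607  -0.1512]
 [437.      79.       0.6617  -0.1403   0.6608  -0.1345]
 [426.      91.       0.6465  -0.127    0.6461  -0.1217]
 [420.     156.       0.5582  -0.1269   0.561   -0.1216]
 [428.     164.       0.5465  -0.1396   0.5498  -0.1337]
 [439.     164.       0.5465  -0.1555   0.5498  -0.1491]
 [450.     154.       0.561   -0.1696   0.5637  -0.1627]
 [458.      89.       0.649   -0.17     0.6485  -0.1631]]
542.5 
 [[155.      43.       0.7064   0.2308   0.7038   0.223 ]
 [162.     126.       0.601    0.2371   0.6023   0.229 ]
 [168.     127.       0.5996   0.2289   0.6009   0.2211]
 [162.      47.       0.7017   0.2224   0.6992   0.2149]]
```

```bash
python3 - <<'E'
from h import *
plan(now(),[(.4211,.1016,.14,-1.222,9,56),(.4211,.1016,.055,-1.222,3,56)])
E
```

```text
12
[[-15,-9,22,0,0,0.14,56],[-17,-7,22,0,0,0.13,56],[-17,-5,22,0,0,0.14,56],[-18,-3,23,0,0,0.13,56],[-18,0,22,0,0,0.14,56],[-17,3,22,0,0,0.13,56],[-18,5,22,0,0,0.14,56],[-16,7,22,0,0,0.14,56],[-16,9,22,0,0,0.13,56],[0,0,28,0,0,0.0,56],[0,0,29,0,0,0.0,56],[0,0,28,0,0,0.0,56]]
end [0.4209 0.1019 0.0555] -1.221213924198306
```

Emit:
servo_tool(
  moves=[
    [-15,-9,22,0,0,0.14,56],
    [-17,-7,22,0,0,0.13,56],
    [-17,-5,22,0,0,0.14,56],
    [-18,-3,23,0,0,0.13,56],
    [-18,0,22,0,0,0.14,56],
    [-17,3,22,0,0,0.13,56],
    [-18,5,22,0,0,0.14,56],
    [-16,7,22,0,0,0.14,56],
    [-16,9,22,0,0,0.13,56],
    [0,0,28,0,0,0,56],
    [0,0,29,0,0,0,56],
    [0,0,28,0,0,0,56],
  ],
)

```text
time: 3.55
tcp_pos: [0.421, 0.1025, 0.0564]
tcp_rot: [0.82, -0.573, 0.001, -0.001]
wrist_force: [-0.2, -0.4, 0.4]
finger_gap: 0.0557
finger_force: 0.0
```

Emit:
servo_tool(
  moves=[
    [0,0,0,0,0,0,56],
    [0,0,0,0,0,0,24],
    [0,0,0,0,0,0,24],
    [0,0,0,0,0,0,24],
    [0,0,0,0,0,0,24],
    [0,0,0,0,0,0,24],
  ],
  newtons=60,
)

```text
time: 4.15
tcp_pos: [0.4229, 0.1028, 0.0583]
tcp_rot: [0.82, -0.573, 0.001, -0.001]
wrist_force: [-1.5, -0.4, 9.7]
finger_gap: 0.0294
finger_force: 60.3
```

```bash
python3 - <<'E'
from h import *
s=arm.sense();print(s);im=optics.capture("wrist");cv2.imwrite("pics/w3.png",im)
# target: block grip point rel block = tool; nest yaw -.019
n=np.array([.6063,-.0195]);yw=-.019+np.pi/2
g=n-.007*np.array([np.cos(yw),np.sin(yw)])
st=now();print(st,g,yw)
plan(st,[(st[0],st[1],.14,st[3],2,24),(g[0],g[1],.14,yw,19,24)])
E
```

```text
{'time': 4.15, 'joint_positions': array([-0.0354,  0.1416,  2.0837, -0.0004,  0.913 ,  2.7547]), 'dq': array([ 0.001 ,  0.0005,  0.0002, -0.0004,  0.0014,  0.0004]), 'effort': array([  0.2812, -30.2021, -24.1657,   0.2657,  -0.7689,  -0.0817]), 'tcp_pos': array([0.4229, 0.1028, 0.0583]), 'tcp_rot': array([ 0.8199, -0.5725,  0.0015, -0.0008]), 'wrist_force': array([-1.4554, -0.397 ,  9.7197]), 'wrist_torque': array([-0.2369,  0.4811, -0.0396]), 'finger_force': 60.282697677612305, 'finger_gap': 0.029428865679520782}
[np.float64(0.42288639995671073), np.float64(0.1027766555431197), np.float64(0.05827214477926585), np.float64(-1.219124316494939)] [ 0.6062 -0.0265] 1.5517963267948967
21
[[0,0,-41,0,0,-0.0,24],[0,0,-41,0,0,-0.0,24],[10,-7,0,0,0,-0.15,24],[10,-5,0,0,0,-0.14,24],[11,-4,0,0,0,-0.15,24],[12,-1,0,0,0,-0.14,24],[12,-1,0,0,0,-0.15,24],[12,2,0,0,0,-0.15,24],[11,3,0,0,0,-0.14,24],[11,5,0,0,0,-0.15,24],[10,6,0,0,0,-0.14,24],[9,8,0,0,0,-0.15,24]]
[[8,8,0,0,0,-0.14,24],[6,10,0,0,0,-0.15,24],[5,11,0,0,0,-0.15,24],[3,11,0,0,0,-0.14,24],[2,12,0,0,0,-0.15,24],[-1,12,0,0,0,-0.14,24],[-1,12,0,0,0,-0.15,24],[-4,11,0,0,0,-0.15,24],[-5,10,0,0,0,-0.14,24]]
end [ 0.6058 -0.0264  0.1403] 1.550875683505061
```

View pics/w3.png

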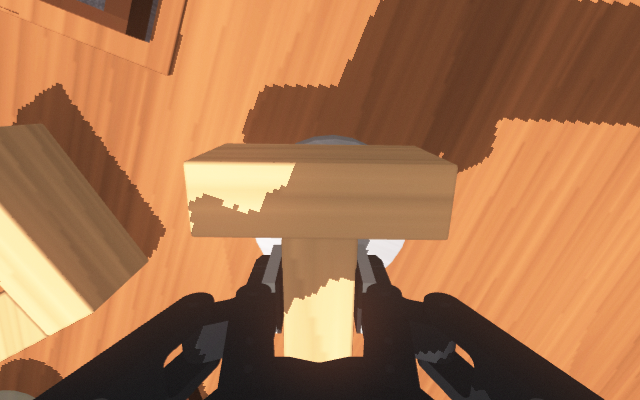

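T is gripped squarely by the stem (bar's top corners (184,162), (457,162), (447,240), (190,235)). Work out the block's offset in the tool, then lift and carry.

Emit:
servo_tool(
  moves=[
    [0,0,-41,0,0,0,24],
    [0,0,-41,0,0,0,24],
    [10,-7,0,0,0,-0.15,24],
    [10,-5,0,0,0,-0.14,24],
    [11,-4,0,0,0,-0.15,24],
    [12,-1,0,0,0,-0.14,24],
    [12,-1,0,0,0,-0.15,24],
    [12,2,0,0,0,-0.15,24],
    [11,3,0,0,0,-0.14,24],
    [11,5,0,0,0,-0.15,24],
    [10,6,0,0,0,-0.14,24],
    [9,8,0,0,0,-0.15,24],
  ],
)

```text
time: 5.4
tcp_pos: [0.5186, 0.0342, 0.1391]
tcp_rot: [0.992, 0.123, 0.001, 0.0]
wrist_force: [0.0, -0.4, -1.7]
finger_gap: 0.0289
finger_force: 60.0
```

Emit:
servo_tool(
  moves=[
    [8,8,0,0,0,-0.14,24],
    [6,10,0,0,0,-0.15,24],
    [5,11,0,0,0,-0.15,24],
    [3,11,0,0,0,-0.14,24],
    [2,12,0,0,0,-0.15,24],
    [-1,12,0,0,0,-0.14,24],
    [-1,12,0,0,0,-0.15,24],
    [-4,11,0,0,0,-0.15,24],
    [-5,10,0,0,0,-0.14,24],
    [0,0,0,0,0,0,24],
    [0,0,0,0,0,0,24],
  ],
)

```text
time: 6.5
tcp_pos: [0.6041, -0.0262, 0.1387]
tcp_rot: [0.716, 0.699, 0.0, 0.0]
wrist_force: [-1.2, 0.1, -1.5]
finger_gap: 0.0293
finger_force: 59.9
```

```bash
python3 - <<'E'
from h import *
s=dict(tcp_pos=np.array([0.4229,.1028,.0583]),tcp_rot=np.array([ 0.8199, -0.5725,  0.0015, -0.0008]))
C=cam("wrist",s);m=R.from_quat(s["tcp_rot"]).as_matrix()
P=p2w([(184,162),(457,162),(447,240),(190,235)],.075,C)
print("tool frame",((np.c_[P,np.full(4,.075)]-s["tcp_pos"])@m)*1000)
s=arm.sense();im=optics.capture("wrist");cv2.imwrite("pics/w4.png",im);t=optics.capture("top");cv2.imwrite("pics/t4.png",t)
import pickle;pickle.dump(s,open("s4.pkl","wb"))
print(now(),s["joint_positions"],s["finger_gap"])
cv2.imwrite("pics/w4v.png",np.vstack([im[:, :]]))
E
```

```text
tool frame [[ 54.8341 -48.2445 -16.4693]
 [ 54.8229  50.5603 -16.7686]
 [ 24.2054  50.4738 -16.8156]
 [ 26.2482 -49.3957 -16.5099]]
[np.float64(0.6037365803792227), np.float64(-0.02580728740893615), np.float64(0.13844662112699835), np.float64(1.548278648297889)] [-0.2394  0.3534  1.6147  0.0001  1.1733 -0.2154] 0.0292564742779422
```

View pics/w4.png

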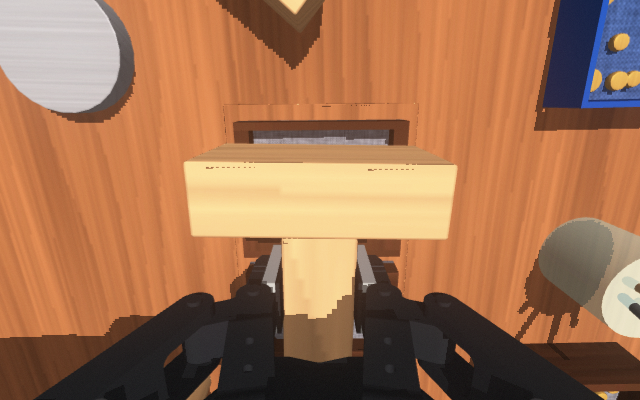

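The T hangs level over its pocket; pocket's far (bar) edge shows at rows 120–140, columns 250–392. Profile those edges for the fine offset.

```bash
python3 - <<'E'
from h import *
import pickle
s=pickle.load(open("s4.pkl","rb"));C=cam("wrist",s);m=R.from_quat(s["tcp_rot"]).as_matrix()
im=cv2.imread("pics/w4.png");h=cv2.cvtColor(im,cv2.COLOR_BGR2HSV)
print("col300 rows98-146",[(r,int(h[r,300,1]),int(h[r,300,2])) for r in range(98,146,1)])
for r in(126,135,140): print(r,[(c,int(h[r,c,1]),int(h[r,c,2])) for c in list(range(226,262,2))+list(range(380,420,2))])
def tf(px,z): return ((np.c_[p2w(px,z,C),[z]*len(px)]-s["tcp_pos"])@m*1000)[:,:2]
print("rim", tf([(230,110),(300,121),(300,131),(252,135),(389,135),(410,122),(233,122)],.026))
print("floor", tf([(300,131),(252,135),(389,135)],.009))
E
```

```text
col300 rows98-146 [(98, 160, 209), (99, 160, 210), (100, 157, 213), (101, 156, 212), (102, 159, 213), (103, 159, 212), (104, 160, 212), (105, 160, 214), (106, 159, 216), (107, 158, 216), (108, 158, 216), (109, 159, 215), (110, 159, 215), (111, 159, 215), (112, 160, 212), (113, 157, 214), (114, 158, 213), (115, 159, 212), (116, 158, 214), (117, 162, 216), (118, 159, 216), (119, 156, 207), (120, 143, 143), (121, 158, 87), (122, 160, 113), (123, 161, 114), (124, 160, 110), (125, 157, 115), (126, 157, 115), (127, 160, 113), (128, 160, 113), (129, 153, 113), (130, 105, 104), (131, 54, 95), (132, 49, 98), (133, 50, 96), (134, 51, 90), (135, 52, 93), (136, 63, 89), (137, 45, 107), (138, 20, 165), (139, 20, 167), (140, 17, 176), (141, 19, 178), (142, 21, 174), (143, 31, 172), (144, 107, 193), (145, 128, 195)]
126 [(226, 159, 200), (228, 160, 201), (230, 158, 208), (232, 165, 192), (234, 162, 121), (236, 160, 118), (238, 159, 122), (240, 162, 123), (242, 162, 120), (244, 162, 121), (246, 162, 120), (248, 164, 120), (250, 162, 121), (252, 161, 119), (254, 158, 121), (256, 162, 121), (258, 159,
[... 1149 characters left out ...]
 (244, 163, 114), (246, 158, 113), (248, 156, 108), (250, 149, 77), (252, 134, 78), (254, 21, 167), (256, 18, 181), (258, 19, 175), (260, 18, 188), (380, 23, 154), (382, 20, 178), (384, 20, 164), (386, 49, 99), (388, 81, 88), (390, 149, 72), (392, 158, 71), (394, 158, 113), (396, 156, 113), (398, 156, 113), (400, 158, 113), (402, 157, 114), (404, 159, 112), (406, 159, 114), (408, 159, 193), (410, 159, 212), (412, 161, 207), (414, 159, 200), (416, 157, 219), (418, 160, 219)]
rim [[ 69.8001 -64.0857]
 [ 61.9531 -13.0829]
 [ 54.7137 -13.2081]
 [ 51.8043 -49.1086]
 [ 51.7362  53.2225]
 [ 61.1791  68.1305]
 [ 61.2646 -62.5601]]
floor [[ 53.25   -14.1545]
 [ 50.139  -52.543 ]
 [ 50.0661  56.8799]]
```

Pocket centre is 1.5 mm further along tool +y and 3.4 mm along tool −x from the block; lower 90 mm with that correction, checking forces.

Emit:
servo_tool(
  moves=[
    [-3.4,1.5,0,0,0,0,24],
    [0,0,30,0,0,0,24],
    [0,0,25,0,0,0,24],
    [0,0,15,0,0,0,24],
    [0,0,7,0,0,0,24],
    [0,0,7,0,0,0,24],
    [0,0,6,0,0,0,24],
    [0,0,0,0,0,0,24],
    [0,0,0,0,0,0,24],
  ],
)

```text
time: 7.5
tcp_pos: [0.6061, -0.0298, 0.0489]
tcp_rot: [0.714, 0.7, 0.0, 0.0]
wrist_force: [-0.7, -0.6, -1.9]
finger_gap: 0.0289
finger_force: 60.0
```

Emit:
servo_tool(
  moves=[
    [0,0,1,0,0,0,24],
    [0,0,0,0,0,0,45],
    [0,0,0,0,0,0,45],
    [0,0,-10,0,0,0,50],
    [0,0,-40,0,0,0,56],
    [0,0,-40,0,0,0,56],
  ],
)

```text
time: 8.1
tcp_pos: [0.6049, -0.0295, 0.1381]
tcp_rot: [0.714, 0.7, -0.001, -0.001]
wrist_force: [0.9, -0.2, -0.7]
finger_gap: 0.0558
finger_force: 0.0
```

```bash
python3 - <<'E'
from h import *
st=now();print(st)
plan(st,[(.5666,.1426,.23,2.449,7,58)])
E
```

```text
[np.float64(0.6048762408389107), np.float64(-0.029473941567709935), np.float64(0.13805874771654444), np.float64(1.5507377336902575)]
7
[[24,-6,-13,0,0,-0.13,58],[25,-3,-13,0,0,-0.13,58],[26,1,-13,0,0,-0.12,58],[25,3,-14,0,0,-0.13,58],[24,7,-13,0,0,-0.13,58],[23,10,-13,0,0,-0.13,58],[22,13,-13,0,0,-0.13,58]]
end [0.5666 0.1431 0.2301] 2.450737733690257
```

Emit:
servo_tool(
  moves=[
    [24,-6,-13,0,0,-0.13,58],
    [25,-3,-13,0,0,-0.13,58],
    [26,1,-13,0,0,-0.12,58],
    [25,3,-14,0,0,-0.13,58],
    [24,7,-13,0,0,-0.13,58],
    [23,10,-13,0,0,-0.13,58],
    [22,13,-13,0,0,-0.13,58],
    [0,0,0,0,0,0,58],
    [0,0,0,0,0,0,58],
  ],
)

```text
time: 9.0
tcp_pos: [0.5676, 0.1431, 0.2302]
tcp_rot: [0.339, 0.941, 0.0, 0.001]
wrist_force: [0.0, -0.8, 0.0]
finger_gap: 0.0579
finger_force: 0.0
```

```bash
python3 - <<'E'
from seg import *
s=arm.sense();im=optics.capture("wrist");cv2.imwrite("pics/w5.png",im);pickle.dump(s,open("s5.pkl","wb"));t=optics.capture("top");cv2.imwrite("pics/t5.png",t)
C=cam("wrist",s);m=R.from_quat(s["tcp_rot"]).as_matrix();print(now(),C[2][:3,3])
for a,c,p in polys(im,(18,40,225),(32,130,255)):
    P=p2w(p,.055,C);print(a,"\n",np.c_[p,P,((np.c_[P,[.055]*len(P)]-s["tcp_pos"])@m*1000)[:,:2]])
print("plate/grey")
for a,c,p in polys(im,(0,0,140),(179,35,255)): print(a,p.tolist(),cv2.minEnclosingCircle(c))
v=np.vstack([im,cv2.resize(t[130:300,180:500],(640,340))[:190]])
cv2.imwrite("pics/v5.png",v)
E
```

```text
[np.float64(0.5672790593059673), np.float64(0.14211662019971724), np.float64(0.2290068719973685), np.float64(2.4487009358698435)] [0.5103 0.1919 0.3628]
456.0 
 [[  13.      306.        0.4621   -0.2061 -141.1396 -336.4282]
 [   0.      319.        0.4628   -0.2317 -158.0499 -355.6652]
 [   0.      332.        0.473    -0.2467 -175.4624 -360.7069]
 [  14.      333.        0.484    -0.2356 -176.8534 -345.2138]
 [  22.      328.        0.4857   -0.2229 -170.1002 -334.3082]
 [  23.      317.        0.4777   -0.2097 -155.4605 -329.2445]]
699.0 
 [[ 258.      289.        0.6192    0.0168 -120.0556  -64.5659]
 [ 251.      315.        0.6386   -0.0118 -153.2376  -74.2274]
 [ 266.      328.        0.6621   -0.0106 -170.5576  -58.3057]
 [ 283.      313.        0.6594    0.0174 -150.6674  -38.3932]]
2216.5 
 [[ 639.      209.        0.7959    0.3737  -28.6484  323.0857]
 [ 590.      240.        0.7959    0.3207  -62.4632  282.2417]
 [ 615.      282.        0.8589    0.3193 -111.8132  321.3839]
 [ 639.      271.        0.8627    0.3448  -98.5061  343.4132]]
4435.0 
 [[385.     131.       0.5709   0.2228  48.453   63.4122]
 [302.     129.       0.5201   0.1643  50.3393 -14.0852]
 [302.     227.       0.5947   0.1006 -47.7417 -15.6099]
 [329.     227.       0.6123   0.1218 -47.7687  11.9719]
 [331.     160.       0.56     0.1668  21.1991  13.2668]
 [383.     160.       0.5918   0.2052  21.1591  63.133 ]]
plate/grey
6507.5 [[163, 52], [148, 64], [141, 79], [141, 99], [149, 118], [177, 139], [199, 140], [211, 135], [229, 116], [232, 106], [225, 74], [209, 58], [194, 51]] ((186.2414093017578, 93.51818084716797), 48.30878448486328)
3332.5 [[524, 27], [499, 30], [482, 48], [479, 74], [490, 90], [499, 94], [518, 91], [538, 72], [542, 49], [538, 38]] ((510.0, 60.0), 36.05561065673828)
```

View pics/v5.png

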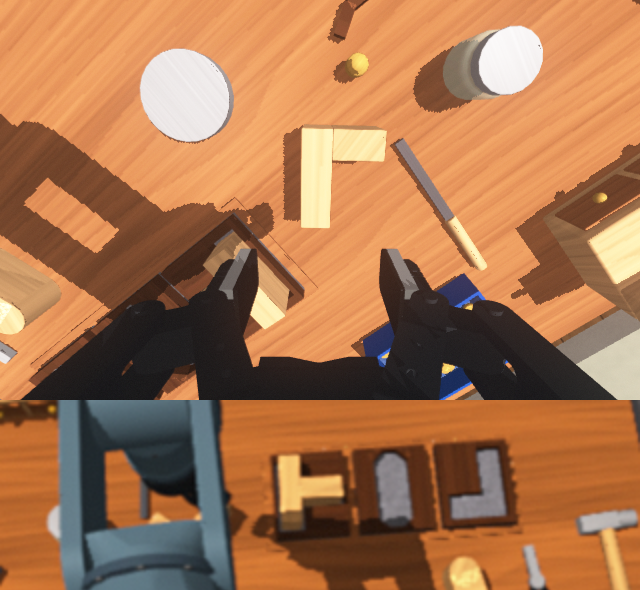

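T looks seated (inset). L is square to the tool: arm centre about −1 mm in tool y. Descend, grip, lift.

Emit:
servo_tool(
  moves=[
    [0,-1,40,0,0,0,58],
    [0,0,45,0,0,0,58],
    [0,0,45,0,0,0,58],
    [0,0,40,0,0,0,58],
    [0,0,22,0,0,0,58],
    [0,0,0,0,0,0,58],
    [0,0,0,0,0,0,24],
    [0,0,0,0,0,0,24],
    [0,0,0,0,0,0,24],
    [0,0,0,0,0,0,24],
    [0,0,0,0,0,0,24],
  ],
)

```text
time: 10.2
tcp_pos: [0.5684, 0.142, 0.0393]
tcp_rot: [0.339, 0.941, 0.001, 0.002]
wrist_force: [0.6, -2.0, 7.5]
finger_gap: 0.029
finger_force: 60.8
```

```bash
cat >> h.py <<'E'
def toolxy(px,z,s):
    m=R.from_quat(s["tcp_rot"]).as_matrix();C=cam("wrist",s)
    return ((np.c_[p2w(px,z,C),[z]*len(px)]-s["tcp_pos"])@m*1000)[:,:2]
E
python3 - <<'E'
from seg import *
s=arm.sense();im=optics.capture("wrist");cv2.imwrite("pics/w6.png",im);pickle.dump(s,open("s6.pkl","wb"))
print(s["tcp_pos"],s["finger_gap"],s["finger_force"],s["wrist_force"])
for a,c,p in polys(im,(10,40,140),(32,130,255),3000):
    print(a,np.c_[p,toolxy(p,.055,s)])
st=now();n=np.array([.6014,-.270]);yn=-.019+np.pi
R2=np.array([[np.cos(-.019),-np.sin(-.019)],[np.sin(-.019),np.cos(-.019)]])
g=n+R2@[0,-.025];print(g)
plan(st,[(st[0],st[1],.11,st[3],2,24),(g[0]-.002,g[1],.14,yn,11,24)])
E
```

```text
[0.5684 0.142  0.0393] 0.02902024852847263 60.79219937324524 [ 0.5536 -2.0461  7.5347]
3045.0 [[287.     295.      -1.8524 -11.887 ]
 [285.     355.     -32.4458 -13.6687]
 [317.     362.     -36.3254   0.5024]
 [351.     356.     -33.0698  15.5986]
 [351.     325.     -16.7184  15.122 ]
 [345.     322.     -15.1883  12.512 ]
 [345.     316.     -12.1694  12.4405]
 [350.     315.     -11.6748  14.5506]
 [349.     299.      -3.8271  13.9117]
 [333.     301.      -4.7792   7.2494]
 [337.     308.      -8.197    8.9773]
 [345.     308.      -8.2043  12.3467]
 [339.     318.     -13.1656   9.91  ]
 [320.     321.     -14.6576   1.8243]
 [316.     315.     -11.6421   0.125 ]
 [319.     298.      -3.3191   1.3981]
 [316.     305.      -6.7083   0.1388]
 [304.     307.      -7.6754  -4.9101]
 [303.     321.     -14.6405  -5.4328]
 [295.     322.     -15.1379  -8.8583]]
18091.5 [[280.     167.      52.0569 -12.8675]
 [285.     280.       5.2052 -12.4976]
 [297.     281.       4.7317  -7.6032]
 [306.     273.       8.407   -3.8771]
 [336.     275.       7.4686   8.314 ]
 [351.     271.       9.284   14.3637]
 [355.     267.      11.0931  15.9253]
 [358.     240.      22.946   16.7143]
 [484.     239.      23.2954  66.1775]
 [495.     168.      51.598   65.9422]]
[ 0.6009 -0.295 ]
13
[[0,0,-35,0,0,-0.0,24],[0,0,-36,0,0,-0.0,24],[-27,-29,-3,0,0,-0.06,24],[-26,-30,-2,0,0,-0.06,24],[-24,-32,-3,0,0,-0.06,24],[-22,-34,-3,0,0,-0.06,24],[-20,-34,-3,0,0,-0.07,24],[-17,-36,-2,0,0,-0.06,24],[-15,-37,-3,0,0,-0.06,24],[-13,-37,-3,0,0,-0.06,24],[-11,-39,-2,0,0,-0.06,24],[-8,-39,-3,0,0,-0.06,24]]
[[-6,-39,-3,0,0,-0.06,24]]
end [ 0.599  -0.2949  0.1403] 3.12082550362232
```

View pics/w6.png

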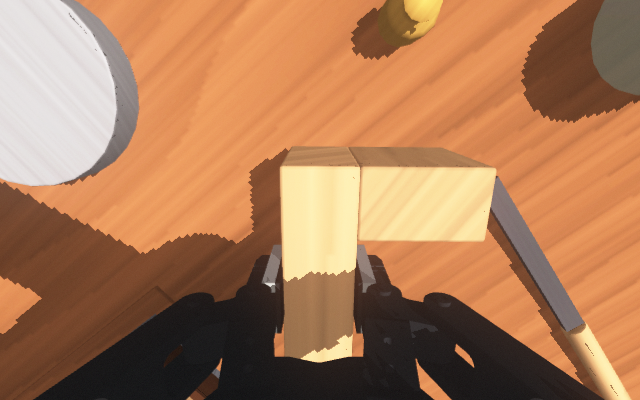

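L gripped (top corners (281,167), (495,167), (484,240)): block origin sits +2.3 mm in tool x. Carry with plan end corrected by that.

Emit:
servo_tool(
  moves=[
    [0,0,-40,0,0,0,24],
    [0,0,-43,0,0,0,24],
    [-27,-29,-2,0,0,-0.06,24],
    [-26,-30,-2,0,0,-0.06,24],
    [-24,-32,-2,0,0,-0.06,24],
    [-22,-34,-2,0,0,-0.06,24],
    [-20,-34,-2,0,0,-0.07,24],
    [-18,-36,-2,0,0,-0.06,24],
    [-16,-37,-2,0,0,-0.06,24],
    [-14,-37,-2,0,0,-0.06,24],
    [-12,-39,-2,0,0,-0.06,24],
    [-8,-39,-2,0,0,-0.06,24],
  ],
)

```text
time: 11.45
tcp_pos: [0.5981, -0.258, 0.1403]
tcp_rot: [0.039, 0.999, 0.0, -0.0]
wrist_force: [0.1, 0.8, -1.6]
finger_gap: 0.0294
finger_force: 60.1
```

Emit:
servo_tool(
  moves=[
    [-6,-39,0,0,0,-0.06,24],
    [0,0,0,0,0,0,24],
    [0,0,0,0,0,0,24],
  ],
)

```text
time: 11.75
tcp_pos: [0.6006, -0.2965, 0.1398]
tcp_rot: [0.012, 1.0, 0.0, -0.0]
wrist_force: [-0.2, -0.2, -1.0]
finger_gap: 0.029
finger_force: 60.0
```

```bash
python3 - <<'E'
from seg import *
s=arm.sense();im=optics.capture("wrist");cv2.imwrite("pics/w7.png",im);pickle.dump(s,open("s7.pkl","wb"))
print(now(),s["finger_gap"],s["joint_positions"])
h=cv2.cvtColor(im,cv2.COLOR_BGR2HSV)
# predicted pixels of pocket edges from estimate, then profiles across them
C=cam("wrist",s);n=np.array([.6014,-.270,0]);Rz=R.from_euler("z",-.019)
P=np.array([[-65,0,26],[-54,0,26],[-54,-20,26],[-54,40,26],[-54,44,26],[-54,-44,26],[-65,55,26],[-65,-55,26]])/1000
px=w2p(Rz.apply(P)+n,C);print(np.round(px,1))
for c in (int(px[2,0]),int(px[1,0]),int((px[3,0]+px[1,0])/2)):
    print("col",c,[(r,int(h[r,c,1]),int(h[r,c,2])) for r in range(110,150)])
r=int(px[1,1])+4
print("row",r,[(c,int(h[r,c,1]),int(h[r,c,2])) for c in range(200,460,2)])
E
```

```text
[np.float64(0.6006495055602721), np.float64(-0.295334505974234), np.float64(0.13972887598183542), np.float64(3.1198796016574484)] 0.028994352058152248 [-0.6356  0.484   1.4299  0.0004  1.2288 -2.1834]
[[352.3 114.8]
 [351.9 130. ]
 [325.2 130.1]
 [405.5 129.7]
 [410.8 129.7]
 [293.1 130.3]
 [426.9 114.4]
 [277.7 115.1]]
col 325 [(110, 152, 231), (111, 152, 231), (112, 155, 227), (113, 159, 130), (114, 155, 133), (115, 155, 130), (116, 136, 107), (117, 156, 95), (118, 158, 129), (119, 158, 124), (120, 151, 83), (121, 151, 81), (122, 152, 82), (123, 154, 83), (124, 155, 82), (125, 152, 82), (126, 149, 84), (127, 154, 83), (128, 149, 84), (129, 157, 83), (130, 152, 84), (131, 155, 84), (132, 122, 90), (133, 43, 113), (134, 44, 116), (135, 46, 112), (136, 46, 111), (137, 44, 110), (138, 46, 112), (139, 44, 111), (140, 47, 115), (141, 47, 109), (142, 42, 109), (143, 49, 109), (144, 50, 108), (145, 61, 109), (146, 105, 131), (147, 133, 152), (148, 133, 157), (149, 131, 164)]
col 351 [(110, 155, 230), (111, 151, 233), (112, 153, 234), (113, 152, 230), (114, 156, 134), (115, 157, 130), (116,
[... 2664 characters left out ...]
 20, 177), (376, 18, 180), (378, 19, 184), (380, 19, 174), (382, 17, 182), (384, 17, 182), (386, 17, 194), (388, 19, 189), (390, 17, 192), (392, 15, 198), (394, 16, 197), (396, 16, 207), (398, 36, 113), (400, 38, 115), (402, 41, 112), (404, 48, 101), (406, 121, 82), (408, 153, 75), (410, 152, 77), (412, 154, 129), (414, 155, 146), (416, 155, 146), (418, 156, 147), (420, 156, 147), (422, 157, 145), (424, 158, 147), (426, 156, 144), (428, 157, 128), (430, 153, 128), (432, 160, 126), (434, 159, 127), (436, 111, 106), (438, 91, 87), (440, 156, 75), (442, 144, 78), (444, 152, 77), (446, 152, 84), (448, 161, 146), (450, 160, 143), (452, 158, 140), (454, 161, 135), (456, 158, 129), (458, 156, 129)]
```

```bash
python3 - <<'E'
from seg import *
s=pickle.load(open("s7.pkl","rb"))
print(toolxy([(351,131.8),(411.2,133)],.026,s),toolxy([(295,133)],.009,s))
E
```

```text
[[52.3672 25.5428]
 [51.4495 70.6824]] [[ 49.9472 -17.5972]]
```

Emit:
servo_tool(
  moves=[
    [-3.7,0,0,0,0,0,24],
    [0,0,30,0,0,0,24],
    [0,0,25,0,0,0,24],
    [0,0,15,0,0,0,24],
    [0,0,7,0,0,0,24],
    [0,0,7,0,0,0,24],
    [0,0,6,0,0,0,24],
    [0,0,0,0,0,0,24],
    [0,0,0,0,0,0,24],
  ],
)

```text
time: 12.7
tcp_pos: [0.6052, -0.2963, 0.051]
tcp_rot: [0.01, 1.0, -0.0, 0.0]
wrist_force: [-0.1, -0.3, -2.2]
finger_gap: 0.0286
finger_force: 60.1
```

Emit:
servo_tool(
  moves=[
    [0,0,2,0,0,0,24],
    [0,0,0,0,0,0,45],
    [0,0,0,0,0,0,50],
    [0,0,-20,0,0,0,60],
    [0,0,-40,0,0,0,72],
    [0,0,-40,0,0,0,72],
    [35,-15,-30,0,0,-0.08,72],
    [40,-15,-30,0,0,-0.1,72],
    [40,-15,-10,0,0,-0.1,72],
    [40,-15,0,0,0,0,72],
    [0,0,0,0,0,0,72],
    [0,0,0,0,0,0,72],
  ],
)

```text
time: 13.9
tcp_pos: [0.4598, -0.3736, 0.2177]
tcp_rot: [-0.128, 0.992, -0.0, 0.0]
wrist_force: [0.6, 0.2, -0.5]
finger_gap: 0.072
finger_force: 0.0
```

```bash
python3 - <<'E'
from seg import *
s=arm.sense();im=optics.capture("wrist");cv2.imwrite("pics/w8.png",im);pickle.dump(s,open("s8.pkl","wb"));t=optics.capture("top");cv2.imwrite("pics/t8.png",t)
print(now(),s["wrist_force"])
C=cam("wrist",s)
print("O pred",w2p([[.4286,-.2311,.055]],C))
for a,c,p in polys(im,(15,30,120),(32,125,255),800,3):
    P=p2w(p,.055,C);x=p2w(c.reshape(-1,2),.055,C)
    r=cv2.minAreaRect((x*1000).astype(np.float32));print(a,c.reshape(-1,2).min(0),c.reshape(-1,2).max(0),"rect",r)
    print(np.c_[p,P])
E
```

```text
[np.float64(0.46084220976608037), np.float64(-0.37242824943406866), np.float64(0.21716269415040368), np.float64(-2.8821865158853166)] [ 0.6374  0.1674 -0.5312]
O pred [[471.7978 189.5216]]
2427.5 [331 290] [408 359] rect ((606.6793823242188, -272.9767761230469), (68.46157836914062, 94.39429473876953), 87.87134552001953)
[[398.     301.       0.5619  -0.2591]
 [357.     290.       0.5602  -0.3048]
 [331.     359.       0.6526  -0.3076]
 [358.     356.       0.6409  -0.2795]
 [374.     320.       0.591   -0.2765]
 [408.     327.       0.5901  -0.2381]]
1288.0 [218 139] [245 205] rect ((471.0056457519531, -453.92108154296875), (64.32099151611328, 20.285747528076172), 4.431038856506348)
[[224.     139.       0.4413  -0.4657]
 [218.     201.       0.5007  -0.4612]
 [229.     205.       0.502   -0.4504]
 [237.     203.       0.498   -0.4433]
 [245.     141.       0.4382  -0.447 ]]
3933.0 [441 136] [501 246] rect ((432.9766845703125, -231.29612731933594), (109.01367950439453, 44.85795211791992), 9.984498977661133)
[[487.     136.       0.3787  -0.2372]
 [464.     141.       0.3881  -0.2555]
 [455.     155.       0.402   -0.2587]
 [457.     163.       0.4085  -0.2541]
 [452.     165.       0.4114  -0.2579]
 [441.     234.       0.4786  -0.2428]
 [456.     246.       0.487   -0.2237]
 [474.     242.       0.4784  -0.208 ]
 [485.     227.       0.4607  -0.2039]
 [498.     170.       0.405   -0.2149]
 [473.     182.       0.4215  -0.2328]
 [461.     177.       0.4199  -0.2455]
 [458.     169.       0.4135  -0.2511]
 [470.     165.       0.4072  -0.2418]
 [472.     160.       0.4024  -0.2418]
 [501.     159.       0.3948  -0.2164]
 [498.     144.       0.3828  -0.2247]]
```

```bash
python3 - <<'E'
from h import *
plan(now(),[(.433,-.2313,.12,-2.942,5,74),(.433,-.2313,.037,-2.942,3,74)])
E
```

```text
8
[[-2,29,19,0,0,0.01,74],[-1,28,20,0,0,0.01,74],[-2,29,19,0,0,0.02,74],[0,29,20,0,0,0.01,74],[-1,29,19,0,0,0.01,74],[0,0,28,0,0,-0.0,74],[0,0,27,0,0,-0.0,74],[0,0,28,0,0,-0.0,74]]
end [ 0.4331 -0.231   0.0372] -2.9421865158853158
```

Emit:
servo_tool(
  moves=[
    [-2,29,19,0,0,0.01,64],
    [-1,28,20,0,0,0.01,64],
    [-2,29,19,0,0,0.02,64],
    [0,29,20,0,0,0.01,64],
    [-1,29,19,0,0,0.01,64],
    [0,0,28,0,0,0,64],
    [0,0,27,0,0,0,64],
    [0,0,27,0,0,0,64],
    [0,0,0,0,0,0,64],
    [0,0,0,0,0,0,36],
    [0,0,0,0,0,0,36],
    [0,0,0,0,0,0,36],
  ],
)

```text
time: 15.2
tcp_pos: [0.4336, -0.232, 0.0394]
tcp_rot: [-0.1, 0.995, -0.001, 0.001]
wrist_force: [-0.6, 0.7, -1.9]
finger_gap: 0.043
finger_force: 61.9
```

Emit:
servo_tool(
  moves=[
    [0,0,0,0,0,0,36],
    [0,0,0,0,0,0,36],
  ],
)

```text
time: 15.4
tcp_pos: [0.4333, -0.2319, 0.0392]
tcp_rot: [-0.099, 0.995, -0.001, 0.001]
wrist_force: [0.8, 1.6, 5.7]
finger_gap: 0.043
finger_force: 63.0
```

```bash
python3 - <<'E'
from seg import *
s=arm.sense();im=optics.capture("wrist");cv2.imwrite("pics/w9.png",im);pickle.dump(s,open("s9.pkl","wb"))
print(now(),s["finger_gap"],s["finger_force"],s["wrist_force"])
h=cv2.cvtColor(im,cv2.COLOR_BGR2HSV)
print([(r,*map(int,h[r,318])) for r in range(110,190,2)])
for r in (200,220,235): print(r,[(c,*map(int,h[r,c])) for c in list(range(240,290,3))+list(range(350,400,3))])
st=now();yn=-.019-np.pi
plan(st,[(st[0],st[1],.14,st[3],3,36),(.6039,-.1449,.145,yn,6,36)])
E
```

```text
[np.float64(0.4333108988016426), np.float64(-0.23190535425050982), np.float64(0.039175166392939456), np.float64(-2.9425225274598317)] 0.04304994812730492 63.03825259208679 [0.7804 1.6323 5.6888]
[(110, 13, 152, 233), (112, 12, 153, 232), (114, 13, 149, 236), (116, 13, 148, 239), (118, 13, 145, 241), (120, 14, 146, 242), (122, 14, 144, 244), (124, 14, 143, 244), (126, 14, 148, 241), (128, 13, 146, 241), (130, 13, 147, 239), (132, 14, 147, 241), (134, 14, 146, 241), (136, 13, 150, 234), (138, 12, 144, 147), (140, 13, 135, 149), (142, 13, 134, 152), (144, 12, 134, 154), (146, 13, 135, 155), (148, 13, 135, 159), (150, 13, 135, 159), (152, 13, 134, 160), (154, 13, 131, 185), (156, 23, 76, 254), (158, 23, 76, 254), (160, 23, 81, 254), (162, 23, 83, 253), (164, 23, 83, 253), (166, 23, 78, 254), (168, 24, 72, 254), (170, 25, 66, 255), (172, 24, 65, 255), (174, 25, 66, 255), (176, 25, 66, 255), (178, 24, 68, 255), (180, 24, 70, 255), (182, 24, 70, 255), (184, 24, 71, 255), (186, 24, 70, 255), (188, 24, 69, 254)]
200 [(240, 11, 155, 138), (243, 11, 158, 136), (246, 11, 157, 140), (249, 11, 156
[... 1607 characters left out ...]
, 181), (279, 14, 128, 182), (282, 14, 127, 186), (285, 14, 128, 184), (288, 14, 127, 187), (350, 27, 53, 255), (353, 26, 54, 255), (356, 25, 59, 255), (359, 25, 63, 255), (362, 25, 68, 254), (365, 24, 72, 255), (368, 27, 50, 255), (371, 27, 49, 255), (374, 27, 50, 255), (377, 14, 144, 241), (380, 13, 144, 241), (383, 13, 146, 242), (386, 14, 145, 241), (389, 14, 146, 241), (392, 13, 147, 239), (395, 13, 147, 240), (398, 13, 146, 239)]
9
[[0,0,-34,0,0,-0.0,36],[0,0,-33,0,0,-0.0,36],[0,0,-34,0,0,-0.0,36],[-31,9,-1,0,0,0.04,36],[-30,9,-1,0,0,0.03,36],[-30,11,0,0,0,0.04,36],[-30,12,-1,0,0,0.04,36],[-29,13,-1,0,0,0.03,36],[-29,14,-1,0,0,0.04,36]]
end [ 0.6043 -0.145   0.1452] -3.1625225274598314
```

Emit:
servo_tool(
  moves=[
    [0,0,-34,0,0,0,36],
    [0,0,-33,0,0,0,36],
    [0,0,-34,0,0,0,36],
    [-31,9,-1,0,0,0.04,36],
    [-30,9,-1,0,0,0.03,36],
    [-30,11,0,0,0,0.04,36],
    [-30,12,-1,0,0,0.04,36],
    [-29,13,-1,0,0,0.03,36],
    [-29,14,-1,0,0,0.04,36],
    [0,0,0,0,0,0,36],
    [0,0,0,0,0,0,36],
  ],
)

```text
time: 16.55
tcp_pos: [0.6032, -0.144, 0.1434]
tcp_rot: [0.01, 1.0, 0.0, -0.001]
wrist_force: [0.2, 0.5, -1.2]
finger_gap: 0.0429
finger_force: 62.0
```

```bash
python3 - <<'E'
from seg import *
s9=pickle.load(open("s9.pkl","rb"))
print("block",toolxy([(318,154.8),(262.8,228),(376.3,228)],.055,s9))
s=arm.sense();im=optics.capture("wrist");cv2.imwrite("pics/w10.png",im);pickle.dump(s,open("s10.pkl","wb"))
print(now(),s["finger_gap"])
h=cv2.cvtColor(im,cv2.COLOR_BGR2HSV)
C=cam("wrist",s);n=np.array([.6039,-.1449,0]);Rz=R.from_euler("z",-.019)
P=np.array([[-65,0,26],[-59,0,26],[-37,26,26],[-37,-26,26],[-59,0,9],[-65,55,26],[-65,-55,26]])/1000
px=w2p(Rz.apply(P)+n,C);print(np.round(px,1))
for c in (315,325): print("col",c,[(r,int(h[r,c,1]),int(h[r,c,2])) for r in range(104,160)])
for r in (135,142,148,): print("row",r,[(c,int(h[r,c,1]),int(h[r,c,2])) for c in list(range(230,300,2))+list(range(345,415,2))])
E
```

```text
block [[ 55.7122   0.994 ]
 [ 27.2457 -20.4453]
 [ 27.2459  23.5663]]
[np.float64(0.6026030374403037), np.float64(-0.14431188625583158), np.float64(0.14337773360655476), np.float64(3.121562915960102)] 0.04293583340010273
[[315.6 115.4]
 [315.6 123.7]
 [349.3 152.8]
 [282.1 152.9]
 [315.8 122.3]
 [389.1 115.4]
 [242.1 115.5]]
col 315 [(104, 152, 235), (105, 153, 237), (106, 150, 237), (107, 151, 238), (108, 152, 235), (109, 154, 230), (110, 154, 227), (111, 156, 229), (112, 154, 232), (113, 151, 234), (114, 153, 230), (115, 157, 125), (116, 132, 91), (117, 154, 103), (118, 156, 124), (119, 158, 123), (120, 155, 123), (121, 155, 125), (122, 154, 124), (123, 154, 124), (124, 145, 127), (125, 83, 150), (126, 16, 186), (127, 17, 183), (128, 23, 177), (129, 18, 171), (130, 17, 179), (131, 15, 182), (132, 17, 183), (133, 19, 188), (134, 16, 187), (135, 14, 196), (136, 16, 193), (137, 18, 188), (138, 20, 178), (139, 131, 130), (140, 133, 127), (141, 131, 128), (142, 130, 131), (143, 130, 131), (144, 130, 131), (145, 131, 132), (146, 133, 130), (147, 133, 134), (148, 132, 135), (149, 131, 138
[... 3903 characters left out ...]
86, 43, 101), (288, 43, 101), (290, 31, 122), (292, 76, 148), (294, 128, 133), (296, 130, 131), (298, 128, 135), (345, 127, 162), (347, 65, 114), (349, 151, 83), (351, 157, 143), (353, 158, 145), (355, 158, 139), (357, 157, 135), (359, 161, 125), (361, 157, 128), (363, 159, 130), (365, 157, 133), (367, 160, 132), (369, 156, 129), (371, 159, 130), (373, 159, 133), (375, 157, 135), (377, 158, 134), (379, 161, 136), (381, 157, 140), (383, 159, 128), (385, 162, 131), (387, 159, 148), (389, 158, 224), (391, 159, 119), (393, 158, 121), (395, 161, 119), (397, 156, 118), (399, 158, 116), (401, 55, 84), (403, 162, 63), (405, 155, 64), (407, 156, 77), (409, 161, 135), (411, 158, 136), (413, 162, 134)]
```

Block O origin at tool (0.7, 1.6), pocket at (−2.1, −0.1): shift (−2.8, −1.5) and lower.

Emit:
servo_tool(
  moves=[
    [-2.8,-1.5,0,0,0,0,36],
    [0,0,30,0,0,0,36],
    [0,0,25,0,0,0,36],
    [0,0,15,0,0,0,36],
    [0,0,8,0,0,0,36],
    [0,0,8,0,0,0,36],
    [0,0,7,0,0,0,36],
    [0,0,0,0,0,0,36],
    [0,0,0,0,0,0,36],
  ],
)

```text
time: 17.5
tcp_pos: [0.6066, -0.1461, 0.0515]
tcp_rot: [0.01, 1.0, -0.0, 0.0]
wrist_force: [-1.0, 0.5, -1.3]
finger_gap: 0.0432
finger_force: 62.2
```

Emit:
servo_tool(
  moves=[
    [0,0,2,0,0,0,36],
    [0,0,0,0,0,0,58],
    [0,0,0,0,0,0,58],
    [0,0,-20,0,0,0,58],
    [0,0,-40,0,0,0,58],
    [0,0,-40,0,0,0,58],
  ],
)

```text
time: 18.1
tcp_pos: [0.6057, -0.1457, 0.1496]
tcp_rot: [0.01, 1.0, 0.0, -0.001]
wrist_force: [0.7, -0.6, 0.0]
finger_gap: 0.0579
finger_force: 0.0
```

```bash
python3 - <<'E'
from h import *
st=now();print(st)
plan(st,[(.42,.16,.26,1.571,11,56)])
E
```

```text
[np.float64(0.6056876581006846), np.float64(-0.14569893940383521), np.float64(0.14964324044445315), np.float64(3.120823712296873)]
11
[[17,27,-10,0,0,0.14,56],[22,25,-10,0,0,0.14,56],[24,22,-10,0,0,0.14,56],[27,18,-10,0,0,0.14,56],[29,14,-10,0,0,0.14,56],[31,9,-10,0,0,0.15,56],[33,5,-10,0,0,0.14,56],[32,1,-10,0,0,0.14,56],[32,-4,-10,0,0,0.14,56],[32,-9,-10,0,0,0.14,56],[29,-13,-10,0,0,0.14,56]]
end [0.4198 0.1595 0.2596] 1.570823712296872
```

Emit:
servo_tool(
  moves=[
    [17,27,-10,0,0,0.14,50],
    [22,25,-10,0,0,0.14,50],
    [24,22,-10,0,0,0.14,50],
    [27,18,-10,0,0,0.14,50],
    [29,14,-10,0,0,0.14,50],
    [31,9,-10,0,0,0.15,50],
    [33,5,-10,0,0,0.14,50],
    [32,1,-10,0,0,0.14,50],
    [32,-4,-10,0,0,0.14,50],
    [32,-9,-10,0,0,0.14,50],
    [29,-13,-10,0,0,0.14,50],
  ],
)

```text
time: 19.2
tcp_pos: [0.4196, 0.1603, 0.26]
tcp_rot: [0.709, 0.705, 0.001, 0.0]
wrist_force: [0.1, 1.0, 0.3]
finger_gap: 0.0501
finger_force: 0.0
```

Emit:
servo_tool(
  moves=[
    [0,0,0,0,0,0,50],
    [0,0,0,0,0,0,50],
  ],
)

```text
time: 19.4
tcp_pos: [0.4205, 0.1595, 0.2597]
tcp_rot: [0.706, 0.709, 0.001, 0.001]
wrist_force: [0.6, -1.1, -0.0]
finger_gap: 0.0499
finger_force: 0.0
```

```bash
python3 - <<'E'
from seg import *
s=arm.sense();im=optics.capture("wrist");cv2.imwrite("pics/w11.png",im);pickle.dump(s,open("s11.pkl","wb"))
t=optics.capture("top");cv2.imwrite("pics/t11.png",t)
print(now(),s["joint_positions"])
C=cam("wrist",s)
print("plate pred",w2p([[.425,.09,.02],[.41,.28,0]],C))
for a,c,p in polys(im[:290],(0,0,150),(179,40,255),1500):
    X=(p2w(c.reshape(-1,2),.02,C)*1000).astype(np.float32)
    print(a,p.min(0),p.max(0),"circle",cv2.minEnclosingCircle(X),"ell",cv2.fitEllipse(X))
print("bay dark")
for a,c,p in polys(im[:290],(5,100,30),(15,200,150),500,4):
    print(a,"\n",np.c_[p,p2w(p,.014,C),p2w(p,0,C)])
# same from w1 and top
im1=cv2.imread("pics/w1.png");C1=cam("wrist",pickle.load(open("s1.pkl","rb")))
im1[:115]=0;im1[240:]=0;im1[:,190:]=0
for a,c,p in polys(im1,(5,100,30),(15,200,150),200,2): print("w1",a,"\n",np.c_[p,p2w(p,.014,C1)])
E
```

```text
[np.float64(0.4206953679033045), np.float64(0.15859892232826991), np.float64(0.2589242644242816), np.float64(1.5721713212160433)] [ 0.0979 -0.1278  1.8872 -0.0004  1.3803  0.094 ]
plate pred [[321.0564 224.6457]
 [308.4493  59.4968]]
3769.5 [283 187] [354 256] circle ((421.0481262207031, 92.88262176513672), 46.372154235839844) ell ((421.1519775390625, 93.84932708740234), (87.12667083740234, 89.35873413085938), 136.10809326171875)
bay dark
1332.5 
 [[410.     265.       0.5414   0.0316   0.5458   0.0241]
 [420.     289.       0.5578  -0.0041   0.5629  -0.0129]
 [435.     289.       0.5779  -0.004    0.5837  -0.0129]
 [428.     270.       0.5656   0.0244   0.571    0.0166]
 [499.     272.       0.6592   0.0216   0.6681   0.0137]
 [511.     283.       0.6779   0.0053   0.6875  -0.0032]
 [516.     270.       0.6811   0.0246   0.6907   0.0168]
 [505.     262.       0.6646   0.0363   0.6737   0.0289]]
2155.0 
 [[266.     258.       0.3541   0.0413   0.3517   0.0341]
 [266.     289.       0.3521  -0.0045   0.3496  -0.0134]
 [342.     289.       0.4536  -0.0043   0.4548  -0.0132]
 [336.     
[... 1455 characters left out ...]
66.       0.4674   0.2721   0.4691   0.2735]
 [366.       0.       0.4699   0.3351   0.4717   0.3387]]
w1 2496.0 
 [[162.     127.       0.4803   0.2364]
 [154.     126.       0.4816   0.2472]
 [141.     135.       0.4692   0.2672]
 [ 88.     133.       0.4717   0.3405]
 [ 99.     213.       0.3537   0.3483]
 [147.     216.       0.3491   0.2771]
 [161.     226.       0.3331   0.2583]
 [171.     223.       0.338    0.2424]
 [172.     219.       0.3444   0.2401]
 [156.     208.       0.3619   0.2617]
 [116.     205.       0.3664   0.3206]
 [107.     150.       0.4482   0.3185]
 [108.     142.       0.4594   0.315 ]
 [153.     142.       0.4596   0.2519]
 [164.     134.       0.4707   0.2349]]
```

View pics/w11.png

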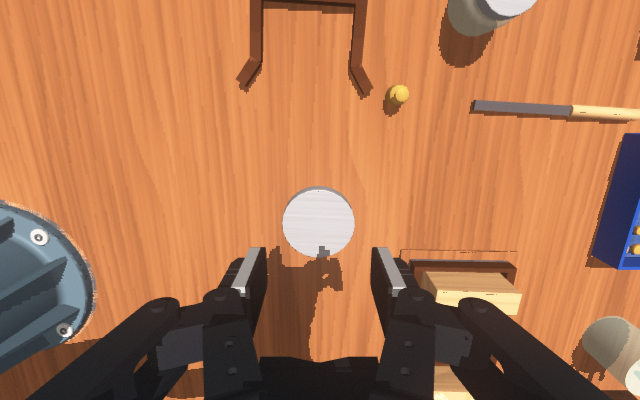

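Plate centre (0.421, 0.094), bay inner walls at columns ~262/350 with back face near row 9–14, giving home ≈ (0.408, 0.282), yaw ≈ −0.043. Plan the push with two fingertips 50 mm apart cradling the disc.

```bash
python3 - <<'E'
from h import *
y=1.528
plan(now(),[(.4187,.030,.10,y,5,50),(.4187,.030,.017,y,3,50)])
plan([.4187,.030,.017,y],[(.403,.1636,.017,y,12,50),(.4055,.220,.017,y,6,50),(.406,.2336,.017,y,3,50)])
E
```

```text
8
[[-26,0,32,0,0,0.01,50],[-25,-1,32,0,0,0.01,50],[-26,0,31,0,0,0.01,50],[-26,1,32,0,0,0.01,50],[-26,0,32,0,0,0.0,50],[0,0,28,0,0,0.0,50],[0,0,27,0,0,0.0,50],[0,0,28,0,0,0.0,50]]
end [0.4183 0.0296 0.0169] 1.5321713212160433
21
[[11,-2,0,0,0,-0.0,50],[11,-2,0,0,0,-0.0,50],[11,-1,0,0,0,-0.0,50],[11,-2,0,0,0,-0.0,50],[11,-2,0,0,0,-0.0,50],[11,-2,0,0,0,-0.0,50],[11,-1,0,0,0,-0.0,50],[12,-2,0,0,0,-0.0,50],[11,-2,0,0,0,-0.0,50],[11,-2,0,0,0,-0.0,50],[11,-2,0,0,0,-0.0,50],[11,-1,0,0,0,-0.0,50]]
[[9,0,0,0,0,-0.0,50],[10,0,0,0,0,-0.0,50],[9,0,0,0,0,-0.0,50],[10,0,0,0,0,-0.0,50],[9,0,0,0,0,-0.0,50],[9,0,0,0,0,-0.0,50],[5,0,0,0,0,-0.0,50],[4,0,0,0,0,-0.0,50],[5,0,0,0,0,-0.0,50]]
end [0.4064 0.2337 0.017 ] 1.528
```

Emit:
servo_tool(
  moves=[
    [-26,0,32,0,0,0.01,50],
    [-25,-1,32,0,0,0.01,50],
    [-26,0,31,0,0,0.01,50],
    [-26,1,32,0,0,0.01,50],
    [-26,0,32,0,0,0,50],
    [0,0,28,0,0,0,50],
    [0,0,27,0,0,0,50],
    [0,0,28,0,0,0,50],
    [0,0,0,0,0,0,50],
    [0,0,0,0,0,0,50],
  ],
)

```text
time: 20.5
tcp_pos: [0.4174, 0.0296, 0.0168]
tcp_rot: [0.721, 0.693, -0.001, -0.001]
wrist_force: [0.3, 0.0, 1.0]
finger_gap: 0.0504
finger_force: 0.0
```

```bash
python3 - <<'E'
from seg import *
s=arm.sense();im=optics.capture("wrist");cv2.imwrite("pics/w12.png",im)
print(now(),s["wrist_force"],s["finger_gap"])
for a,c,p in polys(im[:300],(0,0,150),(179,40,255),1500):
    X=toolxy(c.reshape(-1,2),.02,s).astype(np.float32)
    print(a,p.min(0),p.max(0),cv2.minEnclosingCircle(X),cv2.fitEllipse(X))
E
```

```text
[np.float64(0.4183787212097259), np.float64(0.02959368317927288), np.float64(0.017677824925051124), np.float64(1.530432899896741)] [0.3151 0.0481 0.9524] 0.050443291393470965
40502.0 [208  14] [433 243] ((61.153724670410156, 1.4150968790054321), 44.72889709472656) ((61.182003021240234, 1.3573373556137085), (88.57105255126953, 88.8480224609375), 84.6073989868164)
```

Emit:
servo_tool(
  moves=[
    [11,0,0,0,0,0,50],
    [8,-1,0,0,0,0,50],
    [10,-1,0,0,0,0,50],
    [11,-2,0,0,0,0,50],
    [11,-2,0,0,0,0,50],
    [11,-2,0,0,0,0,50],
    [11,-2,0,0,0,0,50],
    [12,-2,0,0,0,0,50],
    [11,-2,0,0,0,0,50],
    [11,-2,0,0,0,0,50],
    [11,-2,0,0,0,0,50],
    [11,-2,0,0,0,0,50],
  ],
)

```text
time: 21.75
tcp_pos: [0.404, 0.1607, 0.0183]
tcp_rot: [0.721, 0.693, 0.001, 0.001]
wrist_force: [0.8, -6.2, 2.7]
finger_gap: 0.0499
finger_force: 2.8
```

```bash
python3 - <<'E'
from seg import *
s=arm.sense();im=optics.capture("wrist");cv2.imwrite("pics/w13.png",im)
print(now(),s["wrist_force"],s["finger_gap"])
C=cam("wrist",s)
for a,c,p in polys(im[:300],(0,0,130),(179,40,255),5000):
    X=c.reshape(-1,2)
    print(a,p.min(0),p.max(0),cv2.fitEllipse(toolxy(X,.02,s).astype(np.float32))[:2],cv2.fitEllipse(p2w(X,.02,C).astype(np.float32))[:2])
im[260:]=0
for a,c,p in polys(im,(5,100,30),(15,200,150),500,3): print("bay",a,"\n",np.c_[p,p2w(p,.014,C),p2w(p,0,C)])
E
```

```text
[np.float64(0.4034706418917518), np.float64(0.1619859202572132), np.float64(0.018217728261459693), np.float64(1.5321076662026953)] [ 0.8016 -6.2406  2.7496] 0.049891704190918054
37363.0 [210  52] [427 292] ((43.038246154785156, 0.4456772804260254), (91.20094299316406, 103.1582260131836)) ((0.4060775637626648, 0.20367522537708282), (0.09120139479637146, 0.10315823554992676))
bay 1253.5 
 [[524.      86.       0.4898   0.2391   0.4983   0.2393]
 [519.      91.       0.4881   0.2372   0.4964   0.2373]
 [515.     115.       0.4878   0.2279   0.496    0.227 ]
 [519.     116.       0.4895   0.2274   0.4979   0.2265]
 [522.     129.       0.4915   0.2221   0.5001   0.2207]
 [535.     134.       0.4972   0.2199   0.5064   0.2182]
 [557.     118.       0.5052   0.226    0.5153   0.2249]
 [564.     102.       0.5069   0.2323   0.5172   0.2318]
 [543.     102.       0.4984   0.2326   0.5078   0.2322]]
bay 4831.5 
 [[429.       0.       0.4499   0.2709   0.4543   0.2744]
 [430.      40.       0.4511   0.2573   0.4557   0.2594]
 [439.      46.       0.4548   0.255    0.4596   0.2569]
 [438.      
[... 556 characters left out ...]
.3581   0.2781]
 [137.       0.       0.3415   0.275    0.3348   0.2789]
 [116.      46.       0.3302   0.2599   0.3224   0.2622]
 [136.      63.       0.3367   0.2535   0.3295   0.2553]
 [137.      74.       0.3363   0.2495   0.329    0.2509]
 [142.      79.       0.3379   0.2476   0.3308   0.2488]
 [151.      79.       0.3414   0.2475   0.3347   0.2486]
 [157.      89.       0.3431   0.2437   0.3366   0.2444]
 [161.      89.       0.3447   0.2436   0.3383   0.2443]
 [167.      68.       0.3485   0.2513   0.3425   0.2528]
 [179.      56.       0.3539   0.2554   0.3485   0.2573]
 [179.      45.       0.3545   0.2593   0.3492   0.2616]
 [195.      27.       0.3616   0.2652   0.357    0.2682]]
```

Emit:
servo_tool(
  moves=[
    [10,-0.4,0,0,0,0,50],
    [10,-0.4,0,0,0,0,50],
    [10,-0.4,0,0,0,0,50],
    [10,-0.4,0,0,0,0,50],
    [10,0,0,0,0,0,50],
    [8,0,0,0,0,0,50],
    [6,0,0,0,0,0,50],
  ],
)

```text
time: 22.5
tcp_pos: [0.404, 0.2242, 0.0178]
tcp_rot: [0.721, 0.693, -0.0, 0.001]
wrist_force: [-0.2, -7.6, 3.8]
finger_gap: 0.0503
finger_force: 3.6
```

Emit:
servo_tool(
  moves=[
    [3,0,0,0,0,0,50],
    [3,0,0,0,0,0,50],
  ],
)

```text
time: 22.7
tcp_pos: [0.4042, 0.2299, 0.0178]
tcp_rot: [0.721, 0.693, -0.0, 0.001]
wrist_force: [0.1, -8.1, 5.2]
finger_gap: 0.0498
finger_force: 3.7
```

Emit:
servo_tool(
  moves=[
    [2,0,0,0,0,0,50],
    [2,0,0,0,0,0,50],
  ],
)

```text
time: 22.9
tcp_pos: [0.4044, 0.2337, 0.0178]
tcp_rot: [0.721, 0.693, -0.0, 0.001]
wrist_force: [-0.7, -6.8, 5.1]
finger_gap: 0.0502
finger_force: 3.7
```

Emit:
servo_tool(
  moves=[
    [2,0,0,0,0,0,50],
  ],
)

```text
time: 23.0
tcp_pos: [0.4045, 0.2357, 0.0178]
tcp_rot: [0.721, 0.693, -0.0, 0.001]
wrist_force: [-0.4, -6.7, 4.0]
finger_gap: 0.05
finger_force: 3.7
```

```bash
python3 - <<'E'
from seg import *
s=arm.sense();im=optics.capture("wrist");cv2.imwrite("pics/w14.png",im);s2=arm.sense()
print(now(),s["wrist_force"],s2["wrist_force"])
C=cam("wrist",s);h=cv2.cvtColor(im,cv2.COLOR_BGR2HSV)
for c in (300,319,340): print(c,[(r,*map(int,h[r,c])) for r in range(0,70,2)])
for r in (120,): print(r,[(c,*map(int,h[r,c])) for c in list(range(170,225,2))+list(range(415,470,2))])
E
```

```text
[np.float64(0.40448794153259904), np.float64(0.23595620685130173), np.float64(0.01782652632951138), np.float64(1.5321130805127612)] [-0.3671 -6.7148  3.9982] [-0.5872 -5.9192  3.5727]
300 [(0, 11, 158, 208), (2, 9, 157, 125), (4, 9, 154, 126), (6, 9, 156, 124), (8, 9, 153, 125), (10, 9, 152, 124), (12, 9, 152, 124), (14, 9, 153, 123), (16, 8, 149, 123), (18, 8, 147, 123), (20, 9, 148, 124), (22, 8, 149, 123), (24, 9, 149, 123), (26, 8, 147, 123), (28, 9, 144, 124), (30, 8, 144, 126), (32, 8, 146, 124), (34, 8, 141, 125), (36, 8, 137, 117), (38, 9, 89, 60), (40, 9, 94, 57), (42, 8, 97, 66), (44, 10, 132, 112), (46, 10, 132, 114), (48, 10, 133, 113), (50, 10, 126, 115), (52, 10, 122, 115), (54, 0, 7, 227), (56, 173, 4, 237), (58, 170, 3, 240), (60, 170, 3, 241), (62, 0, 3, 242), (64, 0, 3, 237), (66, 173, 4, 235), (68, 0, 4, 234)]
319 [(0, 12, 158, 206), (2, 9, 159, 117), (4, 9, 156, 119), (6, 9, 157, 115), (8, 10, 156, 118), (10, 9, 151, 118), (12, 9, 153, 117), (14, 9, 154, 116), (16, 9, 150, 117), (18, 9, 149, 116), (20, 9, 144, 115), (22, 9, 152, 114), (24, 9, 143, 116), (26, 9, 14
[... 1458 characters left out ...]
0, 7, 94, 68), (212, 9, 131, 101), (214, 12, 149, 224), (216, 11, 135, 215), (218, 0, 7, 227), (220, 10, 7, 227), (222, 5, 7, 227), (224, 10, 7, 227), (415, 0, 8, 226), (417, 4, 8, 225), (419, 4, 9, 224), (421, 11, 141, 204), (423, 11, 147, 211), (425, 11, 149, 214), (427, 11, 147, 222), (429, 11, 103, 69), (431, 7, 89, 63), (433, 8, 92, 61), (435, 9, 93, 63), (437, 8, 100, 64), (439, 8, 100, 64), (441, 8, 139, 114), (443, 8, 140, 113), (445, 9, 144, 113), (447, 8, 139, 114), (449, 9, 147, 113), (451, 8, 147, 113), (453, 9, 150, 114), (455, 9, 150, 112), (457, 8, 149, 111), (459, 9, 150, 112), (461, 9, 150, 112), (463, 9, 150, 112), (465, 9, 151, 113), (467, 9, 159, 111), (469, 9, 155, 123)]
```

```bash
python3 - <<'E'
from seg import *
s=arm.sense()
print("face top",toolxy([(319,36.7)],.014,s),"face base",toolxy([(319,43.3)],0,s),"plate lead",toolxy([(319,52.5)],.02,s),"outer top",toolxy([(319,1)],.014,s))
print("sides",toolxy([(213,120),(428,120)],0,s), "plate edges",toolxy([(217,120),(420,120)],.02,s))
E
```

```text
face top [[99.4153  0.7027]] face base [[99.3077  0.7305]] plate lead [[93.0912  0.6904]] outer top [[111.395    0.7036]]
sides [[ 67.7946 -47.1545]
 [ 67.7285  49.9932]] plate edges [[ 68.8638 -39.2597]
 [ 68.8098  40.2661]]
```

Back face at tool x 99.3 mm, plate's leading edge at 93.1 mm: 6 mm to go.

Emit:
servo_tool(
  moves=[
    [2,0,0,0,0,0,50],
    [2,0,0,0,0,0,50],
    [1,0,0,0,0,0,50],
  ],
)

```text
time: 23.35
tcp_pos: [0.4047, 0.2407, 0.0178]
tcp_rot: [0.721, 0.693, -0.0, 0.001]
wrist_force: [-1.0, -8.0, 5.2]
finger_gap: 0.05
finger_force: 3.7
```

Emit:
servo_tool(
  moves=[
    [1,0,0,0,0,0,50],
    [1,0,0,0,0,0,50],
  ],
)

```text
time: 23.55
tcp_pos: [0.4046, 0.2417, 0.0177]
tcp_rot: [0.72, 0.694, -0.001, 0.001]
wrist_force: [0.2, -17.0, 7.3]
finger_gap: 0.0502
finger_force: 7.4
```

Force stepped to 17 N: plate is home. Retreat and view.

Emit:
servo_tool(
  moves=[
    [-5,0,0,0,0,0,50],
    [-25,0,0,0,0,0,50],
    [-10,0,-30,0,0,0,50],
    [0,0,-45,0,0,0,50],
    [0,0,-45,0,0,0,50],
    [0,0,-45,0,0,0,50],
    [0,0,-45,0,0,0,50],
    [0,0,0,0,0,0,50],
    [0,0,0,0,0,0,50],
  ],
)

```text
time: 24.45
tcp_pos: [0.4034, 0.2036, 0.2284]
tcp_rot: [0.721, 0.693, 0.002, 0.001]
wrist_force: [-0.0, -0.3, -0.3]
finger_gap: 0.0499
finger_force: 0.0
```

```bash
python3 - <<'E'
from seg import *
s=arm.sense();im=optics.capture("wrist");cv2.imwrite("pics/w15.png",im)
t=optics.capture("top");cv2.imwrite("pics/t15.png",t)
C=cam("wrist",s)
for a,c,p in polys(im[:280],(0,0,150),(179,40,255),1500):
    X=p2w(c.reshape(-1,2),.02,C).astype(np.float32); print(a,p.min(0),p.max(0),cv2.fitEllipse(X)[:2])
h=cv2.cvtColor(im,cv2.COLOR_BGR2HSV);col=int(w2p([[.408,.282,.02]],C)[0,0])
print(col,[(r,*map(int,h[r,col])) for r in range(0,110,2)])
Ct=cam("top")
for a,c,p in polys(t,(15,40,180),(32,160,255),60,2):
    q=c.reshape(-1,2);X=p2w(q,.064,Ct)
    if .5<X[:,0].mean()<.7 and -.35<X[:,1].mean()<.06: print("top blk",a,(X.min(0)+X.max(0))/2,np.ptp(X,axis=0))
print(now())
plan(now(),[(.50,-.13,.30,0.0-.019,12,50)])
E
```

```text
6460.5 [274  42] [361 135] ((0.40701842308044434, 0.29000696539878845), (0.08779077231884003, 0.08840876072645187))
3063.5 [509   0] [574  56] ((0.6213653683662415, 0.3397606909275055), (0.05123910680413246, 0.06417327374219894))
318 [(0, 12, 154, 223), (2, 12, 157, 221), (4, 12, 156, 223), (6, 12, 154, 224), (8, 12, 154, 223), (10, 11, 155, 224), (12, 12, 156, 224), (14, 11, 153, 224), (16, 11, 154, 223), (18, 12, 154, 223), (20, 11, 151, 224), (22, 11, 154, 224), (24, 12, 153, 225), (26, 12, 153, 225), (28, 12, 151, 214), (30, 10, 146, 126), (32, 8, 144, 126), (34, 9, 142, 126), (36, 9, 144, 124), (38, 9, 138, 126), (40, 9, 138, 124), (42, 6, 18, 228), (44, 0, 3, 246), (46, 173, 4, 247), (48, 173, 4, 242), (50, 0, 3, 245), (52, 0, 3, 243), (54, 0, 3, 241), (56, 0, 4, 239), (58, 173, 4, 242), (60, 0, 3, 243), (62, 0, 3, 242), (64, 0, 4, 242), (66, 0, 4, 241), (68, 174, 5, 240), (70, 0, 3, 241), (72, 0, 3, 240), (74, 0, 4, 240), (76, 0, 4, 238), (78, 0, 3, 242), (80, 173, 4, 238), (82, 0, 4, 236), (84, 0, 4, 237), (86, 174, 5, 237), (88, 0, 4, 239), (90, 0, 4, 237), (92, 0, 4, 237), (94, 0, 4, 236), (96, 173, 4, 237), (98, 174, 5, 234), (100, 6, 5, 236), (102, 0, 4, 235), (104, 174, 5, 234), (106, 0, 5, 233), (108, 8, 4, 231)]
top blk 494.5 [ 0.6075 -0.0199] [0.0981 0.0926]
top blk 472.0 [ 0.6065 -0.1449] [0.1063 0.0467]
top blk 465.0 [ 0.6037 -0.271 ] [0.0988 0.0827]
[np.float64(0.40196296024322525), np.float64(0.20309061226528707), np.float64(0.22583563097556272), np.float64(1.5313132887809007)]
12
[[-27,9,-6,0,0,0.13,50],[-26,13,-6,0,0,0.13,50],[-24,16,-7,0,0,0.13,50],[-22,19,-6,0,0,0.13,50],[-19,22,-6,0,0,0.13,50],[-17,24,-6,0,0,0.13,50],[-13,26,-6,0,0,0.12,50],[-10,27,-6,0,0,0.13,50],[-6,28,-7,0,0,0.13,50],[-2,29,-6,0,0,0.13,50],[1,29,-6,0,0,0.13,50],[5,28,-6,0,0,0.13,50]]
end [ 0.4998 -0.1297  0.2998] -0.01868671121909915
```

```bash
python3 - <<'E'
from seg import *
im=optics.capture("side");C=cam("side")
m=np.zeros_like(im)
for a,c,p in polys(im,(17,30,185),(32,130,255),60,2):
    X=p2w(c.reshape(-1,2),.064,C)
    if .5<X[:,0].mean()<.72 and -.38<X[:,1].mean()<.06: print(a,(X.min(0)+X.max(0))/2,np.ptp(X,axis=0))
E
```

```text
61.0 [0.6371 0.0078] [0.0407 0.0291]
```

Emit:
servo_tool(
  moves=[
    [-27,9,-6,0,0,0.13,50],
    [-26,13,-6,0,0,0.13,50],
    [-24,16,-7,0,0,0.13,50],
    [-22,19,-6,0,0,0.13,50],
    [-19,22,-6,0,0,0.13,50],
    [-17,24,-6,0,0,0.13,50],
    [-13,26,-6,0,0,0.12,50],
    [-10,27,-6,0,0,0.13,50],
    [-6,28,-7,0,0,0.13,50],
    [-2,29,-6,0,0,0.13,50],
    [1,29,-6,0,0,0.13,50],
    [5,28,-6,0,0,0.13,50],
  ],
)

```text
time: 25.8
tcp_pos: [0.5003, -0.1307, 0.2991]
tcp_rot: [1.0, -0.012, -0.002, -0.001]
wrist_force: [-0.7, -0.2, -0.5]
finger_gap: 0.0499
finger_force: 0.0
```

Emit:
servo_tool(
  moves=[
    [0,0,0,0,0,0,50],
    [0,0,0,0,0,0,50],
  ],
)

```text
time: 26.0
tcp_pos: [0.5001, -0.1298, 0.2991]
tcp_rot: [1.0, -0.009, -0.002, -0.001]
wrist_force: [-1.2, 0.0, -0.7]
finger_gap: 0.0502
finger_force: 0.0
```

```bash
python3 - <<'E'
from seg import *
s=arm.sense();im=optics.capture("wrist");cv2.imwrite("pics/w16.png",im);C=cam("wrist",s);print(now())
n=dict(T=(.6063,-.0195),O=(.6039,-.1449),L=(.6014,-.270))
for a,c,p in polys(im,(18,30,200),(32,125,255),500,3):
    X=p2w(c.reshape(-1,2),.064,C);m=X.mean(0)
    if not(.5<m[0]<.72): continue
    r=cv2.minAreaRect((X*1000).astype(np.float32))
    print(a,p.min(0),p.max(0),"rect",np.round(r[0],1),np.round(r[1],1),round(r[2],1))
print(w2p([[*v,.064] for v in n.values()],C))
E
```

```text
[np.float64(0.5000382349982797), np.float64(-0.1291998181674683), np.float64(0.2992897103942699), np.float64(-0.017834480821742264)]
4235.0 [167  19] [256 118] rect [607.6 -19.5] [88.9 98.8] 87.7
3918.0 [410  18] [496 118] rect [ 604.2 -270.3] [79.2 99.3] 87.6
3745.0 [312  13] [353 123] rect [ 605.4 -145.2] [ 43.6 108.1] 88.5
[[213.9567  72.1701]
 [332.2827  72.1157]
 [450.5005  72.1456]]
```

All three block tops measure true size at the seated height (0.064 m) and lie within 3 mm of their pocket points, so I'm handing the job in.

```bash
python3 -c "
from rig import arm
print(arm.close_job())"
```

```text
the job is handed in; nothing more can be done
None
```

The job is handed in at about 26 s on the robot's clock. By my last camera checks the T, L and oblong blocks are seated in their own pockets and the plate is flush with the back of its bay. I never moved the arm near the bystanders but did not re-measure their positions, and the hand-in returned no verdict.

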